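Put the tea cartons away in the gated chest

TASK

Put the filled tea cartons away in the wooden chest: swing the hasp right over and off the gate, then pull the stiff gate towards the robot side until its red edge is level with the red marker and not beyond it. Through that opening stand every green carton upright on the compartment's floor, set down gently and not dropped, with the gate left at the marker until all are in. Then push the gate fully shut, and only then swing the hasp back down over its catch, leaving the marker, the cup, the tin and the red box where they are.

Things in the scene. Friction and masses are not known exactly. Their poses are not given: they have to be found in the camera images.
- chest: A fixed wooden tea chest, 300 (its x) x 340 (its y) x 62 mm high; origin at the centre of its underside, x axis pointing away from the robot side, z up. The near half (x from -150 to 0) is decked over solid. The far half is one open-topped compartment: inside x 0 to 140, y -160 to 160, floor 10 mm and wall tops 62 mm above the counter, walls 10 mm thick. Runners along both sides rise to 78 mm. A sliding gate covers the compartment.
- gate_grip (a point): Centre of the gate's black handle: a bar 96 mm long (chest's y), 14 mm wide and 14 mm high, centre 35 mm above the gate's top face, carried by two posts 41 mm either side of the centre (70 mm clear between them). It lies 60 mm behind the gate's leading edge.
- gate_edge (a point): Top middle of the leading (far) edge of the gate, which is striped red. The gate is an aluminium plate 155 mm (chest's x) x 316 mm, 8 mm thick, its top 72 mm above the counter. Its brass catch, a block 14 x 8 mm rising 22 mm, stands 143 mm behind this edge and 132 mm to the chest's +y side.
- gate (a joint): How far the gate is open, m: 0 = shut (red edge at the far wall's inner face), grows as the gate is pulled towards the robot side (chest's -x), end stop at 0.14; the clear opening lies between the far wall and the red edge. Stiff: about 8 N of sliding friction plus some drag; it stays where it is left.
- marker_tip (a point): Tip of the red pointer on the chest's right-hand (-y) runner, 86 mm above the counter; it shows where along the chest's x the gate's red edge must stand when opened. It differs from day to day (100 to 130 mm opening) and is not to be moved; its slide is very stiff.
- hasp (a joint): Angle of the hasp, rad: 0 = lying level over the gate, looped round the brass catch; grows as its bar rises and swings over to the chest's +y side; end stop at 2.6, leaning down outside the chest wall. Friction of about 0.09 N m holds it where it is left. Beyond 2.0 it is well clear.
- hasp_hinge (a point): Middle of the hasp's hinge axis, which runs along the chest's x on the +y wall, at chest (-12, 162, 103) mm.
- hasp_bar (a point): Middle of the hasp's brass grip bar: 12 mm diameter, 72 mm long along the chest's x, 75 mm from the hinge axis, joined to it by a thin steel arm at each end (a U-shaped loop, free in the middle). At 0 the bar is 31 mm above the gate's top face. It may be pinched from above at its middle, fingers closing along the chest's y, and led round the arc; it turns freely between the fingers.
- cup: White porcelain cup, 72 mm across, 65 mm high, origin at the centre of its foot; a bystander, left standing.
- caddy: Green round tin, 76 mm across, 110 mm high, origin at the centre of its foot; a bystander.
- gift_box: Red box 90 x 130 x 45 mm, origin at the centre of its underside; a bystander.
- carton1_mid (a point): A pale green rigid tea carton standing on its base, 64 (its x) x 46 (its y) x 42 mm high (its z), 0.11 to 0.21 kg; this point is its centre, 21 mm above its base. Two to four cartons are present.
- carton2_mid (a point): A pale green rigid tea carton standing on its base, 64 (its x) x 46 (its y) x 42 mm high (its z), 0.11 to 0.21 kg; this point is its centre, 21 mm above its base. Two to four cartons are present.
- carton3_mid (a point): A pale green rigid tea carton standing on its base, 64 (its x) x 46 (its y) x 42 mm high (its z), 0.11 to 0.21 kg; this point is its centre, 21 mm above its base. Two to four cartons are present.
- carton4_mid (a point): A pale green rigid tea carton standing on its base, 64 (its x) x 46 (its y) x 42 mm high (its z), 0.11 to 0.21 kg; this point is its centre, 21 mm above its base. Two to four cartons are present.
Things that resemble listed ones, but are neither listed nor needed, are in the scene too. Leave any orange or purple look-alike of the part that bears carton4_mid alone.

How it is judged:
By the outcome, as a careful person would: the job done as asked, in the order asked, and still so for the second after the job is handed in, with the robot touching nothing.
Of carton1, carton2, carton3, carton4 only 2 to 4 are there at a start; the rules pass over those that are not, and their reading is None.
At some moment in a run one of carton1, carton2, carton3, carton4 may be knocked a few centimetres aside while the robot is not near it.
It also fails if it takes over 210 s, if anything falls off the work surface, if the arm or the gripper's body presses on something with over 40 N, if the wrist force passes 120 N, or if a joint passes its speed limit or range.

ROBOT

A 7-joint arm with a two-finger parallel gripper is mounted at the origin on the work surface. World frame = base frame: x ahead of the robot, y to its left, z up, the work surface at z = 0. Lengths are in m, angles in rad, forces in N, time in s.
With the tool pointing down it reaches from about 0.425 to 0.925 m from the base axis. Payload 6.8 kg.
Tool frame: the origin (TCP) lies on the front face of the gripper's body, between the roots of the fingers; the fingertips stand 73 mm ahead of it and the grasp point (between the pads) lies 54 mm ahead of it; z points along the fingers, x is the direction in which the jaws open and shut, and the axes are right-handed (so a half turn about z gives the same grasp; the last joint's range is limited). The gripper opens to 85 mm and grips with 20 to 120 N. Pads are 22 mm wide; open, the fingers measure 114 mm over their backs; the gripper's body (76 mm by 85 mm) begins 54 mm behind the grasp point. The pads swing forward as they close: fully open they stand 13 mm farther back than shut.
Start: joints at [1.131, 0.477, 0.022, 1.555, -0.011, 1.109, -0.083], TCP at [0.22, -0.638, 0.304] pointing down, gripper open.
Joint ranges: [-2.96, 2.96], [-0.34, 2.1], [-1.41, 1.46], [0.24, 2.44], [-1.37, 4.51], [0.17, 1.92], [-2.96, 2.96]. Speed limits (rad/s): [2.39, 2.39, 3.14, 3.14, 3.14, 3.14, 3.14].

INTERFACE

Orientations are given as a unit quaternion [w, x, y, z].
In Python, from station import get_obs, read_camera, hand_in gives the robot as it stands. The module is installed in compiled form; this text tells all that it offers.
- The arm moves only by the shell command python3 -m creep 'ROWS' [FORCE]. ROWS is JSON, a list that holds one entry, the list of rows, each a list of 7 numbers: the turn, a rotation vector about the tool's x, y, z in rad, then the shift along the tool's x, y, z in m, then the finger opening in m, from 0 to 0.0854. A call has 1 to 20 rows; each row shifts and turns the pose as measured when the row begins, along the tool's axes as they then stand; what a row does not reach is not made up. A row lasts 1/12 s, in which the tool goes at most 41.7 mm and 7.16 degrees, less where a joint would pass 70% of its speed; a pose out of reach is approached as far as the arm can. A call is refused whole if a number of a shift passes 0.0417 or a number of a turn 0.125, either way. A call with a gripper value outside its range is refused whole. The fingers move at their own pace and stop on an object; FORCE is the grip in N (left out, the last holds). Time passes only in rows, so rows that do not move let the fingers close. It gives the time, the measured TCP pose, the force and the opening at its end, in the units of the state.
- get_obs(): the state, without advancing time (a new reading comes with each control period).
- read_camera(name): name is "side" or "top" or "wrist"; returns a dict with "color" (400x640x3 uint8, red, green, blue), "range_z" (400x640 float32, m along the optical axis (not along the pixel's ray), 0 where there is no reading), "fovy" (degrees; the focal length in pixels is half the picture's height over the tangent of half this angle, whatever the lens; pixels are square), "cx", "cy" (the principal point, pixels), "D" ([k1, k2, p1, p2, k3] as OpenCV has them; the pictures are not rectified), "rvec" (rotation vector, rad) and "tvec" (3), from world to camera coordinates, as OpenCV has them. Camera axes: x right, y down, z forward; pixel columns grow to the right and rows downward; lengths in m; the calibration is good to about 2 mm. A picture is of the moment at which its call begins.
- hand_in(): hands the job in, once; it reports no verdict.
The state is a dict: "t": time; "q": joint angles; "joint_vel": joint speeds; "joint_torque": joint torques, N m; "eef_pos": TCP position; "tool_rot": TCP orientation; "contact_force": force on the tool from outside, world axes, zero at the start; "torque": the same for the moment, N m; "gripper_width": opening from 0.0 (shut) to 1.0 (fully open).
Only numpy, scipy, OpenCV 4.12 (cv2) and the standard library are available. Lean on these libraries where they do the work, as an engineer would, in place of code of your own. Each camera call takes 0.05 s, during which the arm holds its last target.

## Working session

There is one attempt and no reset: what is moved stays moved. The work goes in short steps, Python scripts to look and compute and a shell command to move; the robot and the scene stay as the last step left them, time stands still between calls to the robot, and variables do not carry over. Pictures are saved under pics/ and viewed, and the job is handed in when it is done.

```bash
ls; mkdir -p pics; cat > h.py <<'E'
import numpy as np, cv2
from station import get_obs, read_camera
def K(c):
    f=200/np.tan(np.radians(c['fovy'])/2)
    return np.array([[f,0,c['cx']],[0,f,c['cy']],[0,0,1.]])
def RT(c):
    return cv2.Rodrigues(np.array(c['rvec'],float))[0], np.array(c['tvec'],float).reshape(3)
def ray(c,uv):
    p=cv2.undistortPoints(np.array(uv,float).reshape(-1,1,2),K(c),np.array(c['D'],float)).reshape(-1,2)
    R,t=RT(c); d=np.c_[p,np.ones(len(p))]@R
    return -R.T@t, d
def onz(c,uv,z):
    o,d=ray(c,uv); s=(z-o[2])/d[:,2]; return o+d*s[:,None]
def depth(c,uv):
    o,d=ray(c,uv); uvi=np.round(np.array(uv).reshape(-1,2)).astype(int)
    return o+d*c['range_z'][uvi[:,1],uvi[:,0]][:,None]
def proj(c,P):
    return cv2.projectPoints(np.array(P,float).reshape(-1,1,3),np.array(c['rvec'],float),np.array(c['tvec'],float),K(c),np.array(c['D'],float))[0].reshape(-1,2)
def cloud(c):
    h,w=c['range_z'].shape; v,u=np.mgrid[:h,:w]
    return depth(c,np.c_[u.ravel(),v.ravel()]).reshape(h,w,3)
def save(c,n,crop=None,s=1):
    im=c['color'][...,::-1]
    if crop: x0,y0,x1,y1=crop; im=im[y0:y1,x0:x1]
    im=cv2.resize(im,None,fx=s,fy=s,interpolation=cv2.INTER_CUBIC) if s!=1 else im
    cv2.imwrite(f'pics/{n}.png',im)
E
python3 - <<'E'
from h import *
print(get_obs())
for n in ['side','top','wrist']:
    c=read_camera(n); save(c,n+'0'); R,t=RT(c); print(n,c['fovy'],c['D'],-R.T@t, R[2])
E
```

```text
pics
{'t': 0.0, 'q': array([ 1.13090093,  0.47778011,  0.0223291 ,  1.55646436, -0.01147563,
        1.10932932, -0.08308777]), 'joint_vel': array([ 0.00096011,  0.00097878,  0.00113016, -0.00139971, -0.00079754,
       -0.00096915,  0.00117267]), 'joint_torque': array([-3.41217101e-04, -5.96443641e+01,  1.60762109e+00, -2.81197894e+01,
        1.23248465e-02,  9.29052767e-03,  4.06629184e-06]), 'eef_pos': array([ 0.21971549, -0.63773858,  0.30293337]), 'tool_rot': array([-4.73176478e-04,  8.14183936e-01, -5.80606286e-01, -7.96565368e-04]), 'contact_force': array([-0.71563693, -0.02584578, -0.22091065]), 'torque': array([-0.03625387,  0.00701052, -0.01153872]), 'gripper_width': 1.004744514464768}
side 57.06955128170842 [-0.02754927  0.          0.          0.          0.        ] [0.416061   0.74175095 0.87741769] [ 0.0985217  -0.70736501 -0.69994873]
top 51.09907096880048 [-0.1132648  0.         0.         0.         0.       ] [ 0.41708372 -0.03206277  1.43478602] [ 0.09391617  0.00628104 -0.9955603 ]
wrist 65.86558567499718 [-0.04411683  0.          0.          0.          0.        ] [ 0.28774382 -0.61442948  0.37345477] [-0.26851185 -0.09203748 -0.95886938]
```

View pics/top0.png

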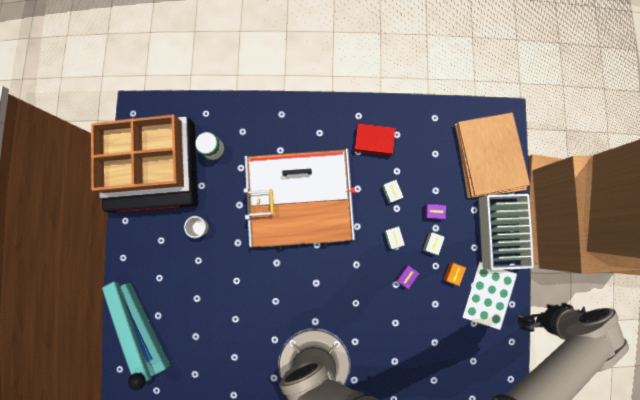

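View pics/side0.png

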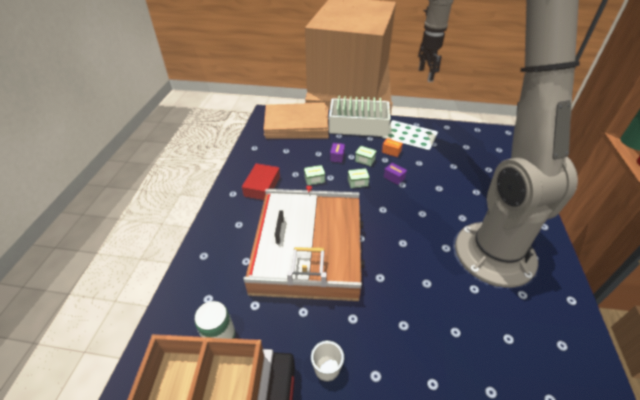

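View pics/wrist0.png

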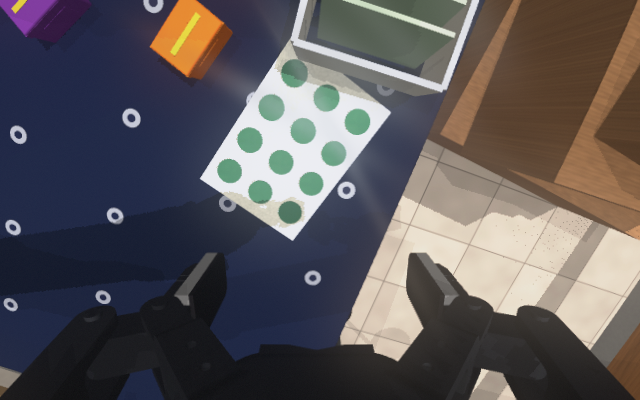

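Top view: the chest is around (300,198) with its hasp at (260,203), handle at (297,173) and red marker at (352,189). Three pale green cartons stand at (393,191), (395,238) and (435,244). The purple (436,212), (408,277) and orange (456,274) boxes are look-alikes to leave alone. Next I'll enlarge and measure.

```bash
python3 - <<'E'
from h import *
c=read_camera('top'); save(c,'topchest',(235,140,475,290),3.3)
s=read_camera('side'); save(s,'sidechest',(235,120,435,310),3)
for n,c in (('top',c),('side',s)):
    P=cloud(c); hsv=cv2.cvtColor(c['color'],cv2.COLOR_RGB2HSV)
    # tops of cartons: z 0.03-0.055, 
    X,Y,Z=P[...,0],P[...,1],P[...,2]
    m=((Z>0.034)&(Z<0.055)&(X>0.2)&(X<0.75)&(Y<-0.15)&(Y>-0.55)).astype(np.uint8)
    k,l,st,ce=cv2.connectedComponentsWithStats(m)
    for i in range(1,k):
        if st[i,4]<60: continue
        q=P[l==i]; r=cv2.minAreaRect((q[:,:2]*1000).astype(np.float32))
        print(n,ce[i].round(),st[i,4],'z',np.median(q[:,2]).round(4),'hsv',np.median(hsv[l==i],0),'rect',np.round(r[0],1),np.round(r[1],1),round(r[2],1))
E
```

```text
top [379. 148.] 270 z 0.0446 hsv [  1. 209. 221.] rect [ 734.4 -203.5] [103.1  31.4] 88.4
top [472. 168.] 611 z 0.0436 hsv [ 15. 125. 232.] rect [ 663.8 -526.4] [173.   54.1] 3.2
top [393. 191.] 269 z 0.042 hsv [ 90.   3. 245.] rect [ 588.6 -256.1] [64.6 48.6] 23.4
top [436. 211.] 279 z 0.0415 hsv [140. 142. 215.] rect [ 522.1 -400.4] [66.9 47.3] 87.7
top [395. 238.] 273 z 0.0414 hsv [ 60.   3. 245.] rect [ 430.9 -262.3] [65.  47.4] 17.9
top [434. 243.] 284 z 0.0419 hsv [ 50.   6. 244.] rect [ 416.  -395.9] [49.3 64.8] 69.2
top [455. 274.] 281 z 0.0422 hsv [ 17. 197. 241.] rect [ 312.9 -468.4] [50.  64.7] 69.9
top [408. 277.] 268 z 0.0421 hsv [140. 146. 198.] rect [ 303.2 -306.9] [45.9 65.9] 55.5
side [305. 127.] 318 z 0.0446 hsv [ 14. 116. 205.] rect [ 665.8 -527.1] [170.9  54.3] 3.8
side [393. 144.] 146 z 0.043 hsv [ 14.  178.  242.5] rect [ 314.8 -468.1] [53.2 66.2] 71.3
side [337. 149.] 148 z 0.0422 hsv [140.  129.5 175.5] rect [ 523.4 -399.4] [68.7 46.9] 88.1
side [366. 153.] 159 z 0.0427 hsv [ 50.  39. 241.] rect [ 413.8 -396.2] [51.9 64.6] 71.5
side [395. 170.] 180 z 0.0423 hsv [140.  132.5 165.5] rect [ 303.  -304.5] [50.2 64.9] 59.4
side [271. 176.] 183 z 0.045 hsv [  1. 179. 205.] rect [ 735.6 -201.9] [102.2  33.7] 86.2
side [314. 172.] 185 z 0.0422 hsv [ 50.  35. 244.] rect [ 588.9 -254.5] [64.9 48.2] 24.3
side [358. 175.] 187 z 0.0425 hsv [ 50.  36. 244.] rect [ 433.  -260.9] [65.3 49.4] 16.8
```

View pics/topchest.png

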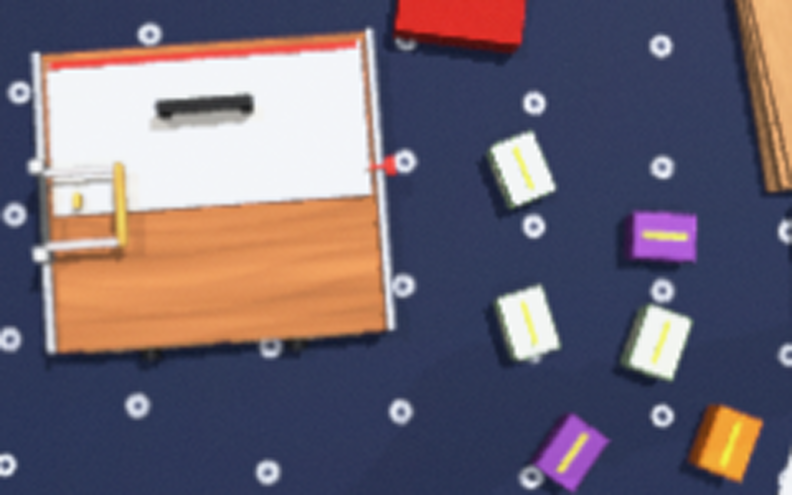

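View pics/sidechest.png

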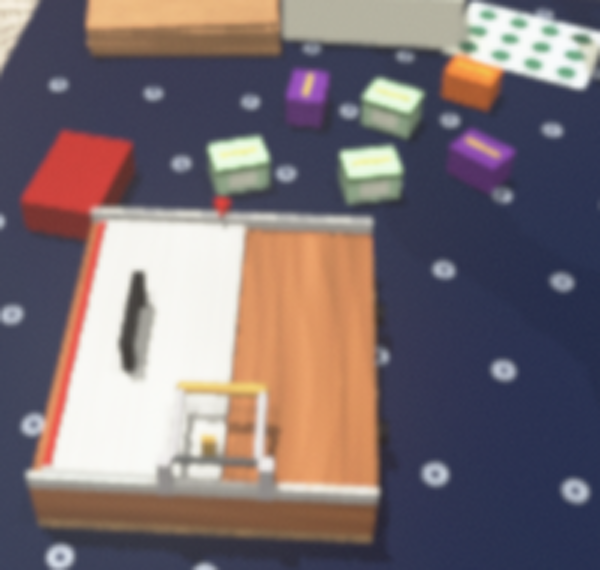

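The crops confirm that the three pale green boxes with yellow labels are the cartons. The orange one and the two purple ones are decoys. Next is the chest pose.

```bash
python3 - <<'E'
from h import *
for n in ('top','side'):
    c=read_camera(n); P=cloud(c); X,Y,Z=np.moveaxis(P,-1,0); hsv=cv2.cvtColor(c['color'],cv2.COLOR_RGB2HSV)
    base=(X>0.38)&(X<0.8)&(Y>-0.17)&(Y<0.24)
    for nm,m in (('all',base&(Z>0.05)&(Z<0.09)),('gate',base&(Z>0.064)&(Z<0.08)&(hsv[...,1]<60)&(hsv[...,2]>170)),('deck',base&(Z>.05)&(Z<.07)&(hsv[...,1]>90)&(hsv[...,0]>5))):
        k,l,st,ce=cv2.connectedComponentsWithStats(m.astype(np.uint8)); i=1+np.argmax(st[1:,4]); q=P[l==i]
        r=cv2.minAreaRect((q[:,:2]*1000).astype(np.float32)); print(n,nm,st[i,4],np.median(q[:,2]).round(4),np.round(r[0],1),np.round(r[1],1),round(r[2],2))
    red=((hsv[...,0]<6)|(hsv[...,0]>174))&(hsv[...,1]>150)&base
    k,l,st,ce=cv2.connectedComponentsWithStats(red.astype(np.uint8))
    for i in range(1,k):
        if st[i,4]>4:
            q=P[l==i]; print(n,'red',st[i,:],ce[i].round(1),np.median(q,0).round(4),q.min(0).round(3),q.max(0).round(3))
    blk=(hsv[...,2]<70)&base&(Z>0.09)
    q=P[blk]; r=cv2.minAreaRect((q[:,:2]*1000).astype(np.float32)); print('handle',len(q),np.median(q,0).round(4),np.round(r[0],1),np.round(r[1],1),r[2])
    # hasp bar: yellowish high
    br=base&(Z>0.09)&(hsv[...,0]>15)&(hsv[...,0]<35)&(hsv[...,1]>90)
    q=P[br]; r=cv2.minAreaRect((q[:,:2]*1000).astype(np.float32)); print('hasp',len(q),np.median(q,0).round(4),np.round(r[0],1),np.round(r[1],1),r[2])
E
```

```text
top all 8565 0.0668 [557.2  52.4] [303.6 351.3] 5.23
top gate 3700 0.0717 [615.7  64. ] [151.8 319.2] 5.97
top deck 3878 0.0618 [480.6  52.4] [152.9 329.5] 5.79
top red [354 129  15  24 314] [361.8 140.4] [ 0.7569 -0.1488  0.0441] [ 0.417 -0.17   0.002] [ 0.799 -0.032  1.435]
top red [251 152  91   9 142] [297.  155.9] [0.6947 0.0599 0.0723] [ 0.417 -0.078  0.06 ] [0.713 0.221 1.435]
top red [351 188   4   5  13] [352.6 190.2] [ 0.5821 -0.1176  0.089 ] [ 0.576 -0.121  0.082] [ 0.589 -0.111  0.093]
handle 143 [0.6305 0.0317 0.1159] [545.8   7.5] [257.9  77.5] 33.826045989990234
hasp 106 [0.5265 0.1429 0.1109] [483.3  77.8] [254.3  58.4] 51.44368362426758
side all 8987 0.0693 [557.  54.] [302.8 359.6] 5.24
side gate 3851 0.0722 [560.6  59.2] [291.9 345.7] 4.49
side deck 3446 0.0623 [474.3  42.4] [135.8 320. ] 5.32
side red [247 180  25  15 227] [257.6 186.1] [ 0.7664 -0.1439  0.0448] [ 0.724 -0.17   0.019] [ 0.799 -0.123  0.05 ]
side red [307 186   4   4  13] [308.4 187.4] [ 0.5838 -0.1153  0.0894] [ 0.579 -0.122  0.087] [ 0.59  -0.106  0.09 ]
side red [250 195  19  79 107] [258.7 234.9] [0.6938 0.0913 0.073 ] [ 0.68  -0.076  0.06 ] [0.711 0.219 0.077]
handle 11 [0.632  0.1121 0.1081] [632.6  81.5] [ 3.5 66.9] 2.892803430557251
hasp 99 [0.5341 0.1473 0.1097] [532.9 167.5] [73.9 51.6] 9.302931785583496
```

```bash
cat >> h.py <<'E'
from scipy.spatial.transform import Rotation as Ro
def tool():
    o=get_obs(); w,x,y,z=o['tool_rot']; return o, Ro.from_quat([x,y,z,w])
def goto(p,yaw=None,n=None,tilt=None):
    """print shift to target pos in the tool frame after turning to pointing-down yaw(deg, of tool x)"""
    o,R=tool(); p=np.array(p,float)
    if yaw is None: T=R
    else:
        a=np.radians(yaw); x=np.array([np.cos(a),np.sin(a),0]); z=np.array([0,0,-1.]); T=Ro.from_matrix(np.c_[x,np.cross(z,x),z])
    rv=(R.inv()*T).as_rotvec(); d=p-o['eef_pos']
    print('t %.2f pos'%o['t'],o['eef_pos'].round(4),'F',o['contact_force'].round(1),'grip',round(float(o['gripper_width']),3))
    print('turn',rv.round(3),'shift(cur)',R.inv().apply(d).round(4),'shift(after)',T.inv().apply(d).round(4))
E
python3 - <<'E'
from h import *
goto([.62,.06,.35],-84.8)
E
python3 -m creep '[[[0,0,0.12,0,0,0,0.085],[0,0,0.12,0,0,0,0.085],[0,0,0,0,-0.03,-0.02,0.085],[0,0,0,0,-0.03,-0.02,0.085]]]' 30
python3 - <<'E'
from h import *
goto([.62,.06,.35],-84.8)
E
```

```text
t 0.35 pos [ 0.2198 -0.6381  0.3037] F [-0.3 -0.4  0.6] grip 1.0
turn [0.    0.    0.241] shift(cur) [-0.5297 -0.6057 -0.0461] shift(after) [-0.659  -0.4618 -0.0463]
t: 0.68
eef_pos: [0.2709, -0.6337, 0.3397]
tool_rot: [0.0, 0.73, -0.683, -0.006]
contact_force: [0.9, -0.2, 0.9]
gripper_width: 0.995
t 0.68 pos [ 0.2709 -0.6337  0.3397] F [ 0.9 -0.2  0.9] grip 0.995
turn [ 0.008  0.008 -0.024] shift(cur) [-0.6688 -0.3948 -0.0084] shift(after) [-0.6592 -0.4105 -0.0103]
```

```bash
python3 -m creep '[[[0.004,0.004,-0.024,-0.033,-0.02,0,0.085],[0,0,0,-0.033,-0.02,0,0.085],[0,0,0,-0.033,-0.02,0,0.085],[0,0,0,-0.033,-0.02,0,0.085],[0,0,0,-0.033,-0.02,0,0.085],[0,0,0,-0.033,-0.02,0,0.085],[0,0,0,-0.033,-0.02,0,0.085],[0,0,0,-0.033,-0.02,0,0.085],[0,0,0,-0.033,-0.02,0,0.085],[0,0,0,-0.033,-0.02,0,0.085],[0,0,0,-0.033,-0.02,0,0.085],[0,0,0,-0.033,-0.02,0,0.085],[0,0,0,-0.033,-0.02,0,0.085],[0,0,0,-0.033,-0.02,0,0.085],[0,0,0,-0.033,-0.02,0,0.085],[0,0,0,-0.033,-0.02,0,0.085],[0,0,0,-0.033,-0.02,0,0.085],[0,0,0,-0.033,-0.02,0,0.085],[0,0,0,-0.033,-0.02,0,0.085],[0,0,0,-0.033,-0.02,0,0.085]]]'
python3 - <<'E'
from h import *
goto([.62,.06,.35],-84.8)
c=read_camera('wrist'); save(c,'w1')
E
```

```text
t: 2.35
eef_pos: [0.6255, 0.0839, 0.3426]
tool_rot: [0.002, 0.736, -0.677, 0.007]
contact_force: [1.0, -0.5, 0.1]
gripper_width: 0.995
t 2.35 pos [0.6255 0.0839 0.3426] F [ 1.  -0.5  0.1] grip 0.995
turn [-0.007 -0.013 -0.008] shift(cur) [ 0.0234  0.0074 -0.0071] shift(after) [ 0.0233  0.0076 -0.0074]
```

View pics/w1.png

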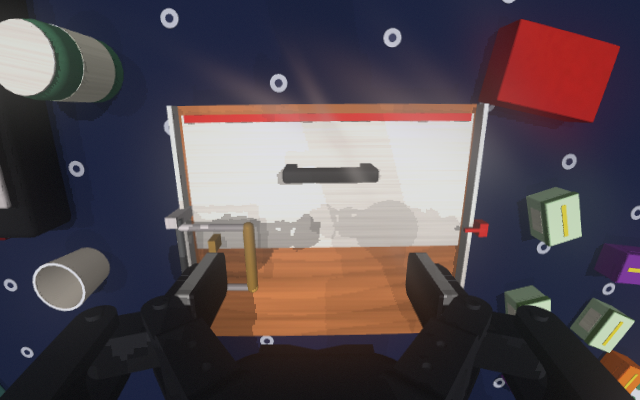

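Wrist view: the red stripe runs (184,117)–(471,117), the handle is at (330,174), the hasp bar spans (250,223)–(251,290) and the marker's tip is at about (466,229). Now to enlarge the marker and measure precisely.

```bash
python3 - <<'E'
from h import *
c=read_camera('wrist'); P=cloud(c); hsv=cv2.cvtColor(c['color'],cv2.COLOR_RGB2HSV)
save(c,'mk',(440,205,500,250),10); save(c,'hs',(155,195,275,310),5)
red=((hsv[...,0]<6)|(hsv[...,0]>174))&(hsv[...,1]>140)
def show(n,uv,z=None): print(n,depth(c,uv).round(4).tolist(), onz(c,uv,z).round(4).tolist() if z else '')
# stripe far edge: topmost & lower red px per column
up=[];lo=[]
for u in range(195,460,3):
    v=np.where(red[105:135,u])[0]+105
    if len(v): up.append((u,v.min()-.5)); lo.append((u,v.max()+.5))
for nm,e in (('far',up),('near',lo)):
    q=onz(c,e,.072); s=np.polyfit(q[:,1],q[:,0],1); print(nm,'yaw',np.degrees(np.arctan(-s[0])),'x at y=.06',np.polyval(s,.06), 'rms',np.std(q[:,0]-np.polyval(s,q[:,1])))
m=red.copy(); m[:, :455]=0; m[:,500:]=0; m[:205]=0; m[260:]=0
v,u=np.where(m); print('marker px',u.min(),u.max(),v.min(),v.max()); 
for uu in range(u.min(),u.max()+1,2): print(uu, v[u==uu].mean(), depth(c,[(uu,round(v[u==uu].mean()))]).round(4), onz(c,[(uu,v[u==uu].mean())],.086).round(4))
q=P[(hsv[...,2]<70)&(P[...,2]>.1)&(P[...,2]<.12)&(P[...,0]>.55)]; r=cv2.minAreaRect((q[:,:2]*1000).astype(np.float32)); print('handle',len(q),np.median(q[:,2]),r)
br=(P[...,2]>.095)&(P[...,2]<.12)&(hsv[...,0]>15)&(hsv[...,0]<35)&(hsv[...,1]>90)&(P[...,1]>.1)
q=P[br];r=cv2.minAreaRect((q[:,:2]*1000).astype(np.float32)); print('hasp',len(q),np.median(q,0),q[:,2].max(),r)
# runners' inner edges etc.
a=(P[...,2]>.074)&(P[...,2]<.084)&(hsv[...,1]<70)&(P[...,0]>.4)&(P[...,0]<.75)
for sgn in (0,1):
    b=a&((P[...,1]>.05)==bool(sgn)); q=P[b]; f=np.polyfit(q[:,0],q[:,1],1); print('runner',len(q),np.degrees(np.arctan(f[0])),np.polyval(f,.557),np.std(q[:,1]-np.polyval(f,q[:,0])), np.median(q[:,2]))
E
```

```text
far yaw 5.16276504684795 x at y=.06 0.6984693848799152 rms 0.0009505180285372133
near yaw 5.417811926193863 x at y=.06 0.6920253672542522 rms 0.0012169164618255415
marker px 474 497 228 240
474 234.5 [[ 0.5832 -0.0945  0.0883]] [[ 0.5818 -0.096   0.086 ]]
476 234.5 [[ 0.5837 -0.0963  0.0892]] [[ 0.582  -0.0984  0.086 ]]
478 234.0 [[ 0.5841 -0.0984  0.0897]] [[ 0.5828 -0.1006  0.086 ]]
480 234.0 [[ 0.5841 -0.1011  0.0891]] [[ 0.583 -0.103  0.086]]
482 234.5 [[ 0.5841 -0.1038  0.0886]] [[ 0.5826 -0.1055  0.086 ]]
484 234.5 [[ 0.5841 -0.1066  0.0879]] [[ 0.5828 -0.1079  0.086 ]]
486 235.0 [[ 0.5834 -0.1086  0.089 ]] [[ 0.5824 -0.1105  0.086 ]]
488 236.5 [[ 0.5826 -0.1109  0.0894]] [[ 0.5807 -0.1134  0.086 ]]
490 234.0 [[ 0.5846 -0.1138  0.0878]] [[ 0.584 -0.115  0.086]]
492 234.0 [[ 0.5856 -0.1146  0.0901]] [[ 0.5842 -0.1174  0.086 ]]
494 234.0 [[ 0.5851 -0.1185  0.0879]] [[ 0.5844 -0.1198  0.086 ]]
496 234.0 [[ 0.5858 -0.1199  0.0894]] [[ 0.5846 -0.1222  0.086 ]]
handle 188 0.10424661832092569 ((632.332275390625, 295.2722473144531), (222.76895141601562, 57.917518615722656), 35.854759216308594)
hasp 703 [0.54187728 0.14529014 0.11053397] 0.11318674383840954 ((537.8704223632812, 167.0388641357422), (80.57197570800781, 54.435951232910156), 5.437577247619629)
runner 1931 2.8348329040276017 -0.07493182700331823 0.044357246799219784 0.07655616114627933
runner 4977 -11.69006673689915 0.37872588616459624 0.10723095476147701 0.07843817616576443
```

View pics/mk.png

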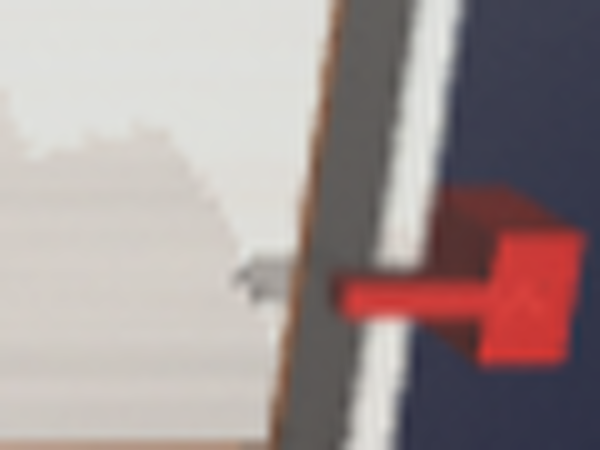

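View pics/hs.png

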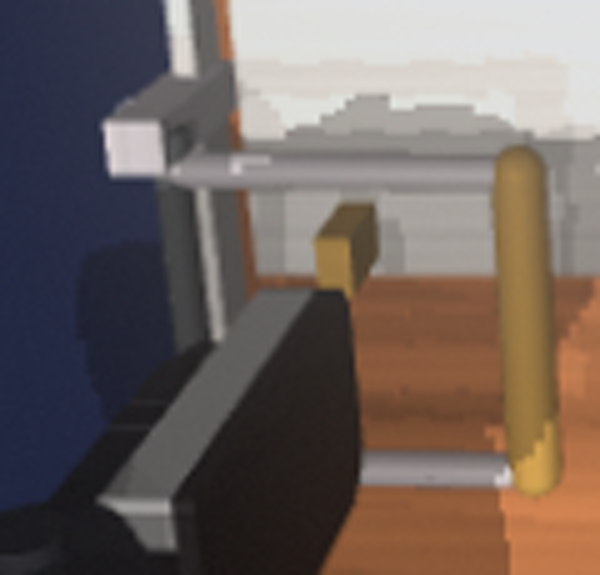

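```bash
python3 - <<'E'
from h import *
c=read_camera('wrist'); 
print('bar wrist',onz(c,[(259,228),(260.5,259),(262,290)],.107).round(4), depth(c,[(259,230),(260.5,259),(261,285)]).round(4))
save(c,'w1b')
t=read_camera('top');
# two-view: triangulate the bar mid from top(px) using epipolar: print predicted
print(proj(t,[[.5386,.1385,.103],[.6385,.060,.107]]))
save(t,'tc2',(240,145,360,250),6)
o,R=tool(); cp=c; Rc,tc=RT(c); cam=-Rc.T@tc
print('cam in tool',R.inv().apply(cam-o['eef_pos']).round(4), (R.inv()*Ro.from_matrix(Rc.T)).as_matrix().round(3).tolist())
E
```

```text
bar wrist [[0.5747 0.1445 0.107 ]
 [0.5387 0.1414 0.107 ]
 [0.5002 0.1382 0.107 ]] [[0.5735 0.144  0.1095]
 [0.5397 0.1412 0.109 ]
 [0.5088 0.1391 0.1106]]
[[273.08257338 201.47362419]
 [298.30298668 170.9184579 ]]
cam in tool [-0.0075 -0.0732 -0.0709] [[1.0, 0.008, -0.001], [-0.007, 0.96, 0.282], [0.003, -0.282, 0.96]]
```

View pics/tc2.png

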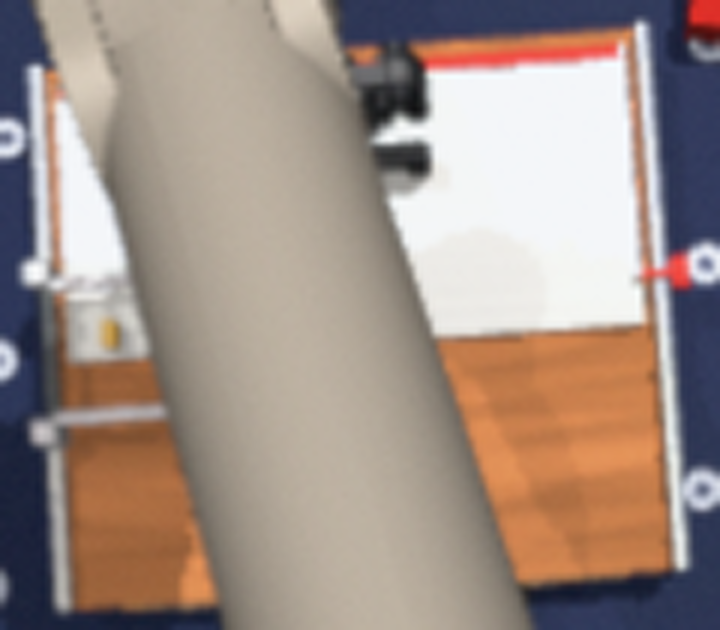

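View pics/w1b.png

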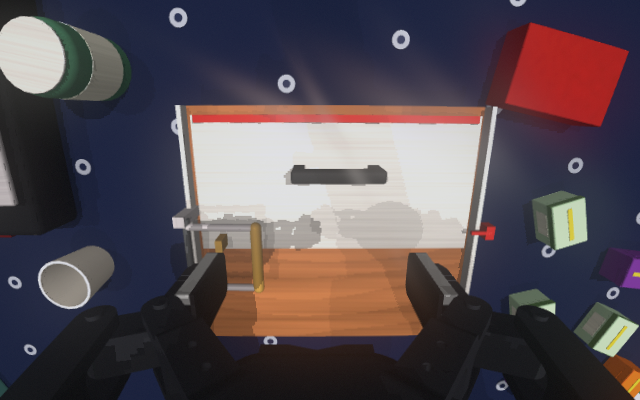

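The pinch point on the bar measures (0.539, 0.1415) with its top at z 0.109, which matches the expected 103 + 6 mm. I'll move over it with a reduced opening so the fingers clear the catch.

```bash
python3 - <<'E'
from h import *
goto([.5387,.1415,.20],-84.8)
E
```

```text
t 2.55 pos [0.6249 0.0835 0.342 ] F [-0.8 -0.9 -0.6] grip 0.999
turn [-0.006 -0.013 -0.005] shift(cur) [-0.067   0.0818  0.1407] shift(after) [-0.0656  0.0806  0.142 ]
```

```bash
python3 -m creep '[[[-0.006,-0.013,-0.005,-0.013,0.016,0,0.04],[0,0,0,-0.013,0.016,0.01,0.04],[0,0,0,-0.013,0.016,0.03,0.04],[0,0,0,-0.013,0.016,0.03,0.04],[0,0,0,-0.013,0.016,0.03,0.04],[0,0,0,0,0,0.03,0.04],[0,0,0,0,0,0.01,0.04],[0,0,0,0,0,0,0.04],[0,0,0,0,0,0,0.04]]]' 30
python3 - <<'E'
from h import *
goto([.5387,.1415,.16],-84.8)
c=read_camera('wrist'); save(c,'w2')
E
```

```text
t: 3.3
eef_pos: [0.5384, 0.1241, 0.2006]
tool_rot: [0.0, 0.73, -0.684, 0.005]
contact_force: [1.1, 0.6, 1.0]
gripper_width: 0.468
t 3.30 pos [0.5384 0.1241 0.2006] F [1.1 0.6 1. ] grip 0.468
turn [-0.007 -0.009 -0.025] shift(cur) [-0.0177 -0.0012  0.0405] shift(after) [-0.0173 -0.0019  0.0406]
```

View pics/w2.png

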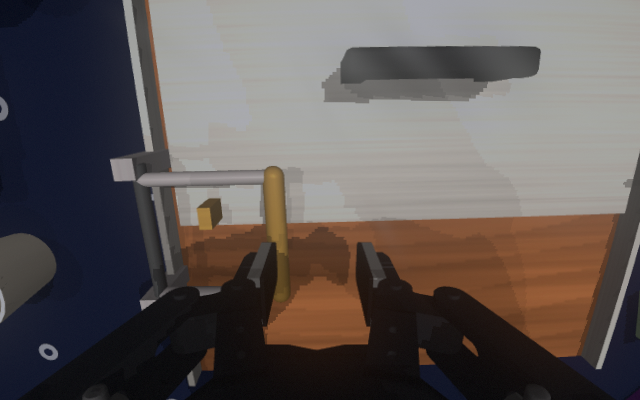

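The bar spans (274,172)–(283,298), and the finger midline is near column 317. So the tool must go about 17 mm toward −x of the tool, as computed.

```bash
python3 - <<'E'
from h import *
c=read_camera('wrist'); print(onz(c,[(274,170),(278.5,235),(283,298),(350,62),(443,62),(538,62)],.107).round(4))
E
python3 -m creep '[[[-0.007,-0.009,-0.02,-0.009,0,0,0.04],[0,0,0,-0.008,0,0,0.04],[0,0,0,0,0,0,0.04]]]' 30
python3 - <<'E'
from h import *
goto([.5387,.1415,.16],-84.8)
c=read_camera('wrist'); save(c,'w3')
E
```

```text
[[0.5789 0.1485 0.107 ]
 [0.5414 0.1449 0.107 ]
 [0.4999 0.1409 0.107 ]
 [0.6357 0.1125 0.107 ]
 [0.6393 0.0658 0.107 ]
 [0.6437 0.0162 0.107 ]]
t: 3.65
eef_pos: [0.5412, 0.1425, 0.2057]
tool_rot: [-0.004, 0.736, -0.677, 0.002]
contact_force: [0.3, 0.7, 0.6]
gripper_width: 0.467
t 3.65 pos [0.5412 0.1425 0.2057] F [0.3 0.7 0.6] grip 0.467
turn [-0.009  0.003 -0.007] shift(cur) [0.001  0.0029 0.0457] shift(after) [0.0008 0.0025 0.0457]
```

View pics/w3.png

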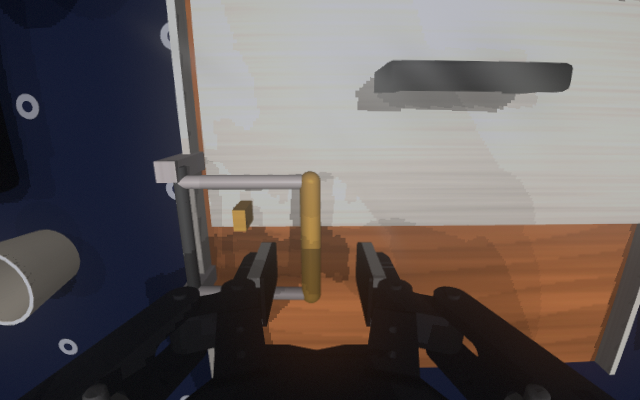

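The bar at column 312 now lies between the pads (fingers at 262 and 370). Descend.

```bash
python3 -m creep '[[[-0.009,0.003,-0.006,0,0.002,0.015,0.04],[0,0,0,0,0,0.015,0.04],[0,0,0,0,0,0.01,0.04],[0,0,0,0,0,0.004,0.04],[0,0,0,0,0,0,0.04]]]' 30
python3 - <<'E'
from h import *
goto([.539,.143,.159],-84.8)
c=read_camera('wrist'); save(c,'w4')
E
```

```text
t: 4.12
eef_pos: [0.5402, 0.1425, 0.1593]
tool_rot: [-0.0, 0.739, -0.674, 0.001]
contact_force: [-0.2, -0.2, 0.7]
gripper_width: 0.47
t 4.12 pos [0.5402 0.1425 0.1593] F [-0.2 -0.2  0.7] grip 0.47
turn [-0.001 -0.     0.001] shift(cur) [-0.0006  0.0011  0.0003] shift(after) [-0.0006  0.0011  0.0003]
```

View pics/w4.png

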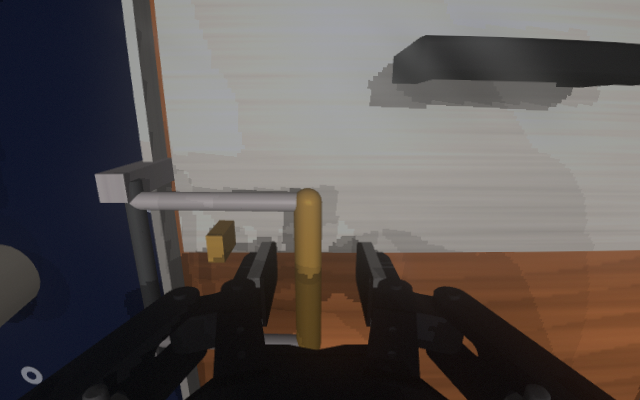

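Bar between the fingers. Close.

```bash
python3 -m creep '[[[0,0,0,0,0,0,0.0],[0,0,0,0,0,0,0.0],[0,0,0,0,0,0,0.0],[0,0,0,0,0,0,0.0]]]' 25
```

```text
t: 4.5
eef_pos: [0.5398, 0.1461, 0.1605]
tool_rot: [-0.002, 0.74, -0.673, -0.001]
contact_force: [1.0, -4.7, -1.9]
gripper_width: 0.126
```

```bash
python3 -m creep '[[[0,0,0,-0.001,0,-0.011,0.0],[0,0,0,-0.0025,0,-0.011,0.0],[0,0,0,-0.004,0,-0.0105,0.0],[0,0,0,-0.0055,0,-0.010,0.0],[0,0,0,0,0,0,0.0]]]' 25
cat >> h.py <<'E'
def arc(ths):
    o,R=tool(); th0=np.radians(5.2); X=np.array([np.cos(th0),np.sin(th0)]);Y=np.array([-X[1],X[0]])
    p=o['eef_pos']; G0=np.array([.5398,.1445]); d=(p[:2]-G0)@Y; dz=p[2]-.159
    print('pos',p.round(4),'F',o['contact_force'].round(1),'grip',o['gripper_width'].round(3),'theta',np.arctan2(dz,75e-3-d).round(3),'r',np.hypot(dz,.075-d).round(4))
    for t in ths:
        q=np.array([*(G0+.075*(1-np.cos(t))*Y),.159+.075*np.sin(t)])
        print(t,'shift from now',R.inv().apply(q-p).round(4))
E
python3 - <<'E'
from h import *
arc([.6,.75,.9,1.05,1.2])
E
```

```text
t: 4.92
eef_pos: [0.5384, 0.1615, 0.2076]
tool_rot: [-0.004, 0.74, -0.673, -0.001]
contact_force: [-0.8, 2.4, -4.4]
gripper_width: 0.128Traceback (most recent call last):
  File "<stdin>", line 2, in <module>
  File "h.py", line 42, in arc
    print('pos',p.round(4),'F',o['contact_force'].round(1),'grip',o['gripper_width'].round(3),'theta',np.arctan2(dz,75e-3-d).round(3),'r',np.hypot(dz,.075-d).round(4))
                                                                  ^^^^^^^^^^^^^^^^^^^^^^^^
AttributeError: 'float' object has no attribute 'round'
```

```bash
sed -i "s/o\['gripper_width'\].round(3)/round(float(o['gripper_width']),3)/" h.py
python3 - <<'E'
from h import *
arc([.6,.75,.9,1.05,1.2,1.35])
E
```

```text
pos [0.5384 0.1615 0.2076] F [-0.8  2.4 -4.4] grip 0.128 theta 0.699 r 0.0756
0.6 shift from now [0.004  0.0002 0.0063]
0.75 shift from now [-0.003   0.0001 -0.0025]
0.9 shift from now [-0.0114  0.     -0.01  ]
1.05 shift from now [-0.0207 -0.     -0.0163]
1.2 shift from now [-0.0309 -0.0001 -0.0211]
1.35 shift from now [-0.0416 -0.0002 -0.0243]
```

```bash
python3 -m creep '[[[0,0,0,-0.008,0,-0.007,0.0],[0,0,0,-0.0085,0,-0.0065,0.0],[0,0,0,-0.0095,0,-0.006,0.0],[0,0,0,-0.010,0,-0.0045,0.0],[0,0,0,0,0,0,0.0]]]' 25
python3 - <<'E'
from h import *
arc([1.35,1.5,1.65,1.8,1.95,2.1])
E
```

```text
t: 5.33
eef_pos: [0.5353, 0.1958, 0.2355]
tool_rot: [-0.001, 0.739, -0.674, 0.002]
contact_force: [1.0, 2.1, -3.4]
gripper_width: 0.123
pos [0.5353 0.1958 0.2355] F [ 1.   2.1 -3.4] grip 0.123 theta 1.273 r 0.08
1.35 shift from now [-0.007   0.0002  0.0033]
1.5 shift from now [-0.0182  0.0001  0.0017]
1.65 shift from now [-0.0294  0.0001  0.0018]
1.8 shift from now [-0.0405  0.0001  0.0035]
1.95 shift from now [-0.0512  0.0001  0.0068]
2.1 shift from now [-0.0613  0.0002  0.0118]
```

```bash
python3 -m creep '[[[0,0,0,-0.010,0,0.0015,0.0],[0,0,0,-0.0105,0,0.001,0.0],[0,0,0,-0.011,0,0.001,0.0],[0,0,0,-0.011,0,0.0025,0.0],[0,0,0,0,0,0,0.0]]]' 25
python3 - <<'E'
from h import *
arc([1.8,1.95,2.1,2.25,2.4,2.5])
E
```

```text
t: 5.75
eef_pos: [0.532, 0.2366, 0.2361]
tool_rot: [0.001, 0.737, -0.675, 0.005]
contact_force: [3.6, 0.2, -7.9]
gripper_width: 0.128
pos [0.532  0.2366 0.2361] F [ 3.6  0.2 -7.9] grip 0.128 theta 1.793 r 0.079
1.8 shift from now [0.0003 0.0006 0.0041]
1.95 shift from now [-0.0104  0.0007  0.0073]
2.1 shift from now [-0.0206  0.0007  0.0122]
2.25 shift from now [-0.0299  0.0008  0.0185]
2.4 shift from now [-0.0381  0.0009  0.0261]
2.5 shift from now [-0.043   0.0009  0.0318]
```

```bash
python3 -m creep '[[[0,0,0,-0.010,0,0.006,0.0],[0,0,0,-0.010,0,0.006,0.0],[0,0,0,-0.009,0,0.007,0.0],[0,0,0,-0.008,0,0.008,0.0],[0,0,0,0,0,0,0.0]]]' 25
python3 - <<'E'
from h import *
arc([2.1,2.25,2.4,2.5])
c=read_camera('side'); save(c,'s1',(200,120,520,340),2.4)
E
```

```text
t: 6.17
eef_pos: [0.5284, 0.2768, 0.2103]
tool_rot: [0.0, 0.737, -0.675, 0.005]
contact_force: [0.6, -0.6, 0.5]
gripper_width: 0.126
pos [0.5284 0.2768 0.2103] F [ 0.6 -0.6  0.5] grip 0.126 theta 2.415 r 0.0773
2.1 shift from now [ 0.02    0.0005 -0.0132]
2.25 shift from now [ 0.0107  0.0006 -0.0069]
2.4 shift from now [0.0024 0.0007 0.0007]
2.5 shift from now [-0.0024  0.0007  0.0064]
```

View pics/s1.png

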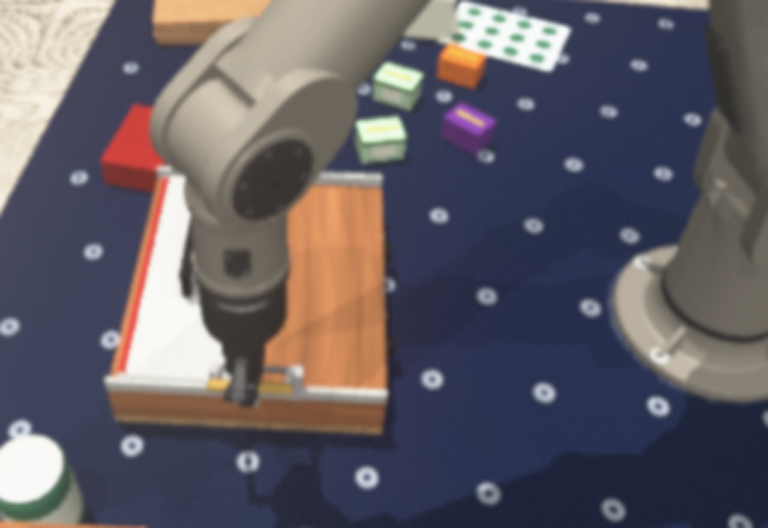

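The hasp is at about 2.4 rad, outside the wall. Release and rise.

```bash
python3 -m creep '[[[0,0,0,0,0,0,0.04],[0,0,0,0,0,0,0.04],[0,0,0,0,0,0,0.04],[0,0,0,0,0,-0.02,0.04],[0,0,0,0,0,-0.03,0.04],[0,0,0,0,0,-0.03,0.04],[0,0,0,0,0,-0.02,0.04]]]' 25
python3 - <<'E'
from h import *
print(get_obs()['q'].round(2)); goto([.6385,.0635,.26],5.2)
c=read_camera('wrist'); save(c,'w5')
E
```

```text
t: 6.8
eef_pos: [0.5255, 0.2747, 0.3075]
tool_rot: [0.006, 0.737, -0.676, 0.001]
contact_force: [-0.0, 0.2, -0.0]
gripper_width: 0.466
[-0.3   0.37 -0.38  1.73  0.16  1.08 -2.21]
t 6.80 pos [0.5255 0.2747 0.3075] F [-0.   0.2 -0. ] grip 0.466
turn [ 0.013 -0.002 -1.576] shift(cur) [ 0.2196 -0.095   0.049 ] shift(after) [0.0934 0.2206 0.0475]
```

View pics/w5.png

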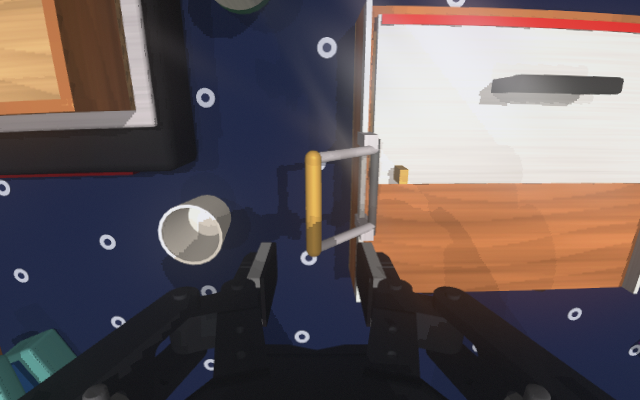

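The hasp at (314,200) leans outside the wall, clear of the gate. Now turn −1.57 about tool z and go to the handle.

```bash
python3 -m creep '[[[0.013,0,-0.12,0,0,0,0.06],[0,0,-0.12,0,0,0,0.06],[0,0,-0.12,0,0,0,0.06],[0,0,-0.12,0,0,0,0.06],[0,0,-0.12,0,0,0,0.06],[0,0,-0.12,0,0,0,0.06],[0,0,-0.12,0,0,0,0.06],[0,0,-0.12,0,0,0,0.06],[0,0,-0.12,0,0,0,0.06],[0,0,-0.12,0,0,0,0.06],[0,0,-0.12,0,0,0,0.06],[0,0,-0.12,0,0,0,0.06],[0,0,-0.12,0,0,0,0.06],[0,0,0,0,0,0,0.06]]]' 25
python3 - <<'E'
from h import *
print(get_obs()['q'].round(2)); goto([.6385,.0635,.26],5.2)
E
```

```text
t: 8.02
eef_pos: [0.5278, 0.273, 0.3152]
tool_rot: [0.0, 0.998, 0.069, 0.01]
contact_force: [-0.7, 0.3, 0.9]
gripper_width: 0.704
[-0.06  0.41 -0.69  1.72  0.3   1.1  -0.7 ]
t 8.02 pos [0.5278 0.273  0.3152] F [-0.7  0.3  0.9] grip 0.704
turn [ 0.001 -0.02   0.046] shift(cur) [0.0799 0.2226 0.0571] shift(after) [0.0913 0.2187 0.0552]
```

```bash
python3 -m creep '[[[0,-0.02,0.046,0.005,0.01,0,0.05],[0,0,0,0.013,0.031,0.005,0.05],[0,0,0,0.013,0.031,0.008,0.05],[0,0,0,0.013,0.031,0.01,0.05],[0,0,0,0.013,0.031,0.01,0.05],[0,0,0,0.013,0.031,0.01,0.05],[0,0,0,0.013,0.031,0.008,0.05],[0,0,0,0.008,0.02,0.004,0.05],[0,0,0,0,0,0,0.05]]]' 25
python3 - <<'E'
from h import *
print(get_obs()['q'].round(2)); goto([.6385,.0635,.161],5.2)
c=read_camera('wrist'); save(c,'w6')
E
```

```text
t: 8.77
eef_pos: [0.641, 0.049, 0.2577]
tool_rot: [-0.0, 1.0, 0.017, -0.002]
contact_force: [-0.0, -0.7, 0.2]
gripper_width: 0.584
[ 0.24  0.53 -0.57  1.65  0.32  1.06 -0.4 ]
t 8.77 pos [0.641  0.049  0.2577] F [-0.  -0.7  0.2] grip 0.584
turn [-0.     0.004 -0.057] shift(cur) [-0.0016 -0.0145  0.0967] shift(after) [-0.0012 -0.0146  0.0967]
```

View pics/w6.png

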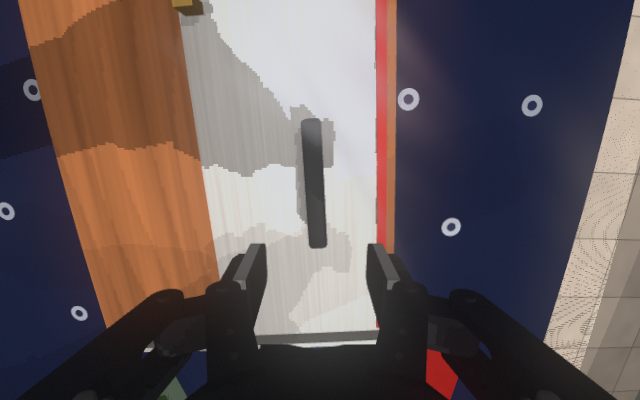

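```bash
python3 - <<'E'
from h import *
c=read_camera('wrist'); print(onz(c,[(312,120),(314.5,184),(317,247)],.114).round(4),depth(c,[(312,130),(314,184),(317,235)]).round(4))
E
python3 -m creep '[[[0,0.004,-0.055,-0.001,-0.007,0,0.05],[0,0,0,-0.001,-0.007,0.015,0.05],[0,0,0,0,0,0.02,0.05],[0,0,0,0,0,0.02,0.05],[0,0,0,0,0,0,0.05]]]' 25
python3 - <<'E'
from h import *
goto([.6385,.0635,.161],5.2)
c=read_camera('wrist'); save(c,'w7')
E
```

```text
[[0.6345 0.1161 0.114 ]
 [0.6377 0.0719 0.114 ]
 [0.6412 0.0231 0.114 ]] [[0.6347 0.1095 0.1138]
 [0.6373 0.0721 0.1148]
 [0.6408 0.0337 0.116 ]]
t: 9.28
eef_pos: [0.6361, 0.0763, 0.2063]
tool_rot: [-0.004, 0.999, 0.045, 0.002]
contact_force: [-0.5, 0.3, -0.6]
gripper_width: 0.585
t 9.28 pos [0.6361 0.0763 0.2063] F [-0.5  0.3 -0.6] grip 0.585
turn [-0.008 -0.005 -0.   ] shift(cur) [0.001  0.0133 0.0452] shift(after) [0.0012 0.0129 0.0453]
```

View pics/w7.png

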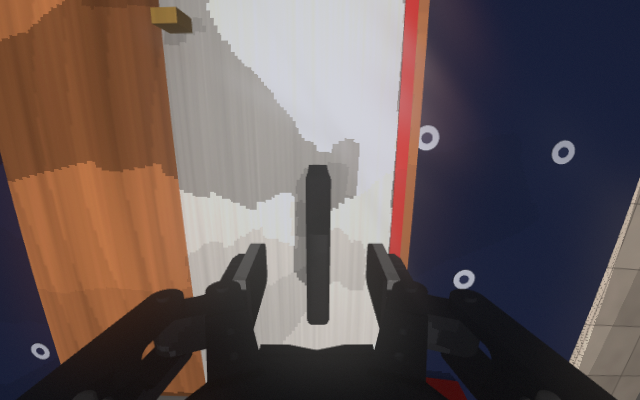

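```bash
python3 -m creep '[[[-0.008,-0.005,0,0.001,0.004,0.012,0.05],[0,0,0,0,0.004,0.015,0.05],[0,0,0,0,0.001,0.012,0.05],[0,0,0,0,0,0.005,0.05],[0,0,0,0,0,0,0.05]]]' 25
python3 - <<'E'
from h import *
goto([.6375,.067,.161],5.2)
c=read_camera('wrist'); save(c,'w8')
E
```

```text
t: 9.75
eef_pos: [0.6407, 0.0701, 0.1647]
tool_rot: [-0.001, 0.999, 0.045, 0.004]
contact_force: [-0.5, 0.2, -0.4]
gripper_width: 0.584
t 9.75 pos [0.6407 0.0701 0.1647] F [-0.5  0.2 -0.4] grip 0.584
turn [-0.001 -0.007 -0.001] shift(cur) [-0.0035  0.0028  0.0037] shift(after) [-0.0035  0.0028  0.0037]
```

View pics/w8.png

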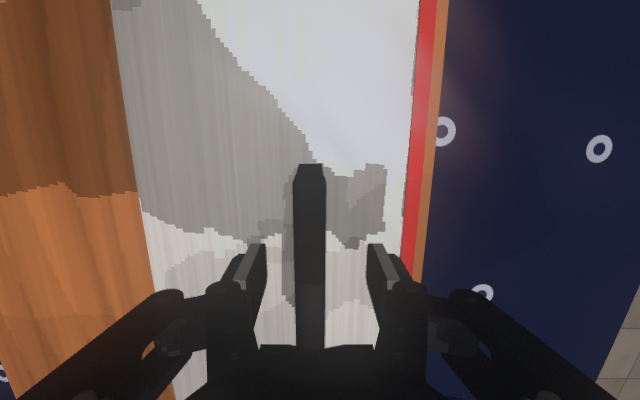

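```bash
python3 -m creep '[[[0,-0.007,0,-0.003,0.002,0.003,0.04],[0,0,0,-0.001,0,0,0.02],[0,0,0,0,0,0,0.0],[0,0,0,0,0,0,0.0],[0,0,0,0,0,0,0.0]]]' 60
python3 - <<'E'
from h import *
goto([.6375,.067,.161],5.2)
E
```

```text
t: 10.22
eef_pos: [0.6375, 0.0675, 0.1628]
tool_rot: [-0.001, 0.999, 0.045, 0.001]
contact_force: [0.8, 0.2, -4.4]
gripper_width: 0.151
t 10.22 pos [0.6375 0.0675 0.1628] F [ 0.8  0.2 -4.4] grip 0.151
turn [-0.001 -0.002 -0.001] shift(cur) [-0.0001  0.0005  0.0018] shift(after) [-0.0001  0.0005  0.0018]
```

```bash
python3 -m creep '[[[0,0,0,-0.006,0,0,0.0],[0,0,0,-0.01,0,0,0.0],[0,0,0,-0.01,0,0,0.0],[0,0,0,-0.01,0,0,0.0],[0,0,0,-0.01,0,0,0.0],[0,0,0,-0.01,0,0,0.0],[0,0,0,0,0,0,0.0]]]' 60
python3 - <<'E'
from h import *
o,R=tool(); print((o['eef_pos']-np.array([.6375,.0675,.1628]))@np.array([.9959,.0906,0]));goto([.6375,.067,.1628],5.2); print(o['q'].round(2))
E
```

```text
t: 10.8
eef_pos: [0.5916, 0.063, 0.1627]
tool_rot: [-0.005, 0.999, 0.044, 0.015]
contact_force: [-4.8, 0.0, 2.3]
gripper_width: 0.151
-0.046146227300673665
t 10.80 pos [0.5916 0.063  0.1627] F [-4.8  0.   2.3] grip 0.151
turn [-0.008 -0.031 -0.002] shift(cur) [0.0461 0.     0.0014] shift(after) [ 0.0461  0.0002 -0.0001]
[ 0.22  0.57 -0.56  1.86  0.41  0.8  -0.46]
```

```bash
python3 -m creep '[[[-0.006,-0.03,0,-0.01,0,0,0.0],[0,0,0,-0.01,0,0,0.0],[0,-0.005,0,-0.01,0,0,0.0],[0,0,0,-0.01,0,0,0.0],[0,-0.005,0,-0.01,0,0,0.0],[0,0,0,-0.01,0,0,0.0],[0,-0.005,0,-0.01,0,0,0.0],[0,0,0,0,0,0,0.0]]]' 60
python3 - <<'E'
from h import *
o,R=tool(); print((o['eef_pos']-np.array([.6375,.0675,.1628]))@np.array([.9959,.0906,0]));goto([.6375,.067,.1628],5.2); print(o['q'].round(2))
c=read_camera('side'); save(c,'s2',(200,120,440,320),3.2)
t=read_camera('top'); save(t,'t2',(235,140,375,260),5)
E
```

```text
t: 11.47
eef_pos: [0.5344, 0.0577, 0.1627]
tool_rot: [-0.005, 0.999, 0.044, 0.008]
contact_force: [-8.0, 0.4, 5.4]
gripper_width: 0.151
-0.10359574741094674
t 11.47 pos [0.5344 0.0577 0.1627] F [-8.   0.4  5.4] grip 0.151
turn [-0.009 -0.016 -0.002] shift(cur) [ 1.035e-01 -1.000e-04  1.600e-03] shift(after) [ 1.035e-01  1.000e-04 -1.000e-04]
[ 0.24  0.5  -0.58  1.98  0.38  0.75 -0.47]
```

View pics/s2.png

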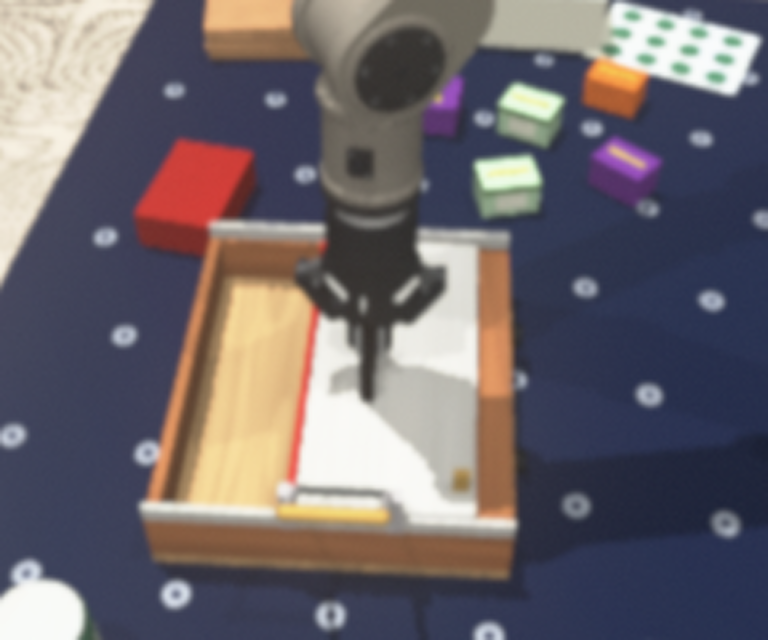

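View pics/t2.png

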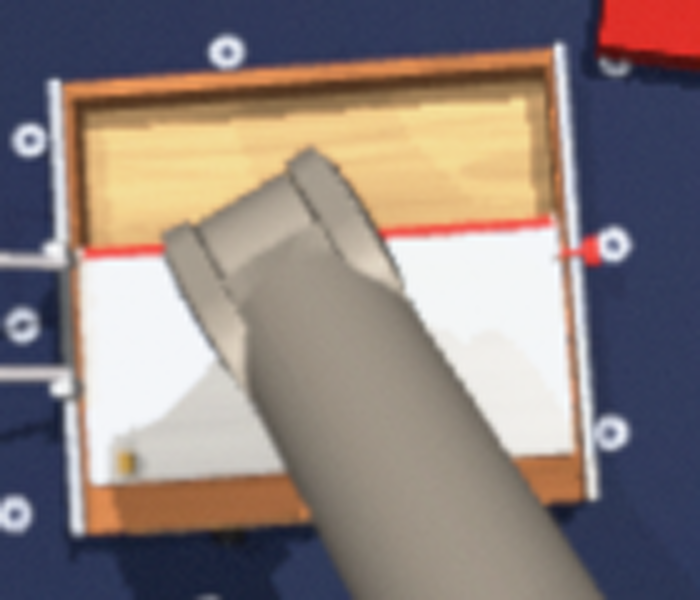

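The compartment opens, and the top view shows both the red edge and the marker. Next: subpixel measurement of the remaining gap.

```bash
cat >> h.py <<'E'
def redness(im):
    f=im.astype(float); return np.clip(f[...,0]-np.maximum(f[...,1],f[...,2]),0,None)
def gap(c=None,u0=318,u1=346,mu=(350.0,352.9),band=(140,215),zm=.086,ze=.072):
    c=c or read_camera('top'); r=redness(c['color'])
    e=[]
    for u in range(u0,u1):
        col=r[band[0]:band[1],u].copy(); k=col.argmax()
        if col[k]<50: continue
        pk=col[k]; j=k
        while j>0 and col[j]>pk/2: j-=1
        v=j+(pk/2-col[j])/(col[j+1]-col[j]+1e-9)+band[0]   # far-side half height
        e.append((u,v,k+band[0]))
    e=np.array(e); q=onz(c,e[:,:2],ze); s=np.polyfit(q[:,1],q[:,0],1)
    res=q[:,0]-np.polyval(s,q[:,1]); ok=np.abs(res)<.002; s=np.polyfit(q[ok,1],q[ok,0],1)
    us=np.arange(int(np.ceil(mu[0])),int(mu[1])+1); m=[]
    for u in us:
        col=r[180:202,u]; col=np.where(col>25,col,0); 
        if col.sum()>0: m.append((u,180+(col*np.arange(22)).sum()/col.sum()))
    M=onz(c,m,zm); n=np.array([1,-s[0]])
    n=n/np.hypot(1,s[0])
    print('edge yaw',np.degrees(np.arctan(-s[0])).round(2),'n',ok.sum(),'edge x@y=-.1',np.polyval(s,-.1).round(4))
    for a,b in zip(m,M): print(np.round(a,2),b.round(4),'gap mm',round(1000*(np.polyval(s,b[1])-b[0])/np.hypot(1,s[0]),2))
E
python3 - <<'E'
from h import *
c=read_camera('top'); gap(c)
print(redness(c['color'])[180:202,340:358].astype(int))
E
```

```text
edge yaw 5.33 n 28 edge x@y=-.1 0.6103
[350.   189.96] [ 0.5829 -0.1081  0.086 ] gap mm 28.03
[351.   189.51] [ 0.5844 -0.1114  0.086 ] gap mm 26.81
[352.   189.62] [ 0.5841 -0.1146  0.086 ] gap mm 27.4
[[ 38  39  39  35  35  35  49  45   1   0   0   0   0   0   0   0   0   0]
 [ 39  41  41  39  36  34  46  44   2   0   0   0   0   0   0   0   0   0]
 [ 45  49  55  58  60  38  45  47  11   0   0   0   0   0   0   0   0   0]
 [ 78  86 101 117 110  54  42  47  15   0   0   0   0   0   0   0   0   0]
 [143 145 150 149 138  79  50  47  15   0   0   0   0   0   0   0   0   0]
 [ 96  95  92  74  65  43  35  41  19   0   0   0   0   0   0   0   0   0]
 [ 12  11   5   0   0   0   9  39  26   0   0   0   0   0   0   0   0   0]
 [  0   0   0   0   0   0   5  46  29   0   0  12  72  86  46   0   0   0]
 [  0   0   0   0   0   0   7  57  37   0   0  69 153 153  86   1   0   0]
 [  0   0   0   0   0   0  10  71  79  25  38 113 157 159 107   3   0   0]
 [  0   0   0   0   0   0  23  99 137 111 116 144 163 162 114   4   0   0]
 [  0   0   0   0   0   0  26  77  76  44  30  61 152 162 133   9   0   0]
 [  0   0   0   0   0   0   2  39  39   0   0  13 110 133 116  15   0   0]
 [  0   0   0   0   0   0   0  17  35   0   0   0  12  15   8   0   0   0]
 [  0   0   0   0   0   0   0  14  41   2   0   0   0   0   0   0   0   0]
 [  0   0   0   0   0   0   0  17  43  10   0   0   0   0   0   0   0   0]
 [  0   0   0   0   0   0   0  23  45  16   0   0   0   0   0   0   0   0]
 [  0   0   0   0   0   0   0  21  43  17   0   0   0   0   0   0   0   0]
 [  0   0   0   0   0   0   0  15  42  19   0   0   0   0   0   0   0   0]
 [  0   0   0   0   0   0   0  15  41  24   0   0   0   0   0   0   0   0]
 [  0   0   0   0   0   0   0  13  41  26   0   0   0   0   0   0   0   0]
 [  0   0   0   0   0   0   0  10  47  29   0   0   0   0   0   0   0   0]]
```

```bash
python3 -m creep '[[[-0.009,-0.016,0,-0.008,0,0,0.0],[0,0,0,-0.007,0,0,0.0],[0,0,0,-0.006,0,0,0.0],[0,0,0,-0.003,0,0,0.0],[0,0,0,0,0,0,0.0]]]' 60
python3 - <<'E'
from h import *
o,R=tool(); print((o['eef_pos']-np.array([.6375,.0675,.1628]))@np.array([.9959,.0906,0]));goto([.6375,.067,.1628],5.2); gap()
c=read_camera('side'); save(c,'s3',(240,170,360,260),6)
E
```

```text
t: 12.03
eef_pos: [0.5192, 0.0566, 0.1627]
tool_rot: [-0.003, 0.999, 0.044, 0.008]
contact_force: [-5.2, 0.5, 2.8]
gripper_width: 0.149
-0.11878919447317564
t 12.03 pos [0.5192 0.0566 0.1627] F [-5.2  0.5  2.8] grip 0.149
turn [-0.004 -0.017 -0.003] shift(cur) [1.187e-01 1.000e-04 1.900e-03] shift(after) [ 1.187e-01  4.000e-04 -1.000e-04]
edge yaw 5.66 n 28 edge x@y=-.1 0.5954
[350.   189.96] [ 0.5829 -0.1081  0.086 ] gap mm 13.27
[351.  189.5] [ 0.5844 -0.1114  0.086 ] gap mm 12.04
[352.   189.62] [ 0.5841 -0.1146  0.086 ] gap mm 12.69
```

View pics/s3.png

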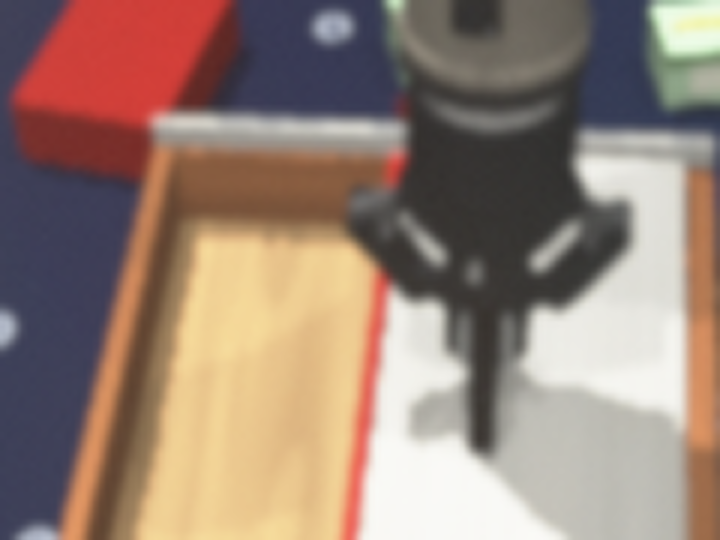

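```bash
python3 -m creep '[[[-0.004,-0.017,0,-0.004,0,0,0.0],[0,0,0,-0.004,0,0,0.0],[0,0,0,-0.003,0,0,0.0],[0,0,0,0,0,0,0.0]]]' 60
python3 - <<'E'
from h import *
o,R=tool(); print((o['eef_pos']-np.array([.6375,.0675,.1628]))@np.array([.9959,.0906,0]));goto([.6375,.067,.1628],5.2); gap()
E
```

```text
t: 12.47
eef_pos: [0.514, 0.0562, 0.1627]
tool_rot: [-0.002, 0.999, 0.044, 0.005]
contact_force: [-4.9, 1.0, 3.2]
gripper_width: 0.15
-0.12403384322935898
t 12.47 pos [0.514  0.0562 0.1627] F [-4.9  1.   3.2] grip 0.15
turn [-0.003 -0.01  -0.003] shift(cur) [1.24e-01 1.00e-04 1.10e-03] shift(after) [ 1.24e-01  4.00e-04 -1.00e-04]
edge yaw 5.37 n 28 edge x@y=-.1 0.5893
[350.   189.96] [ 0.5829 -0.1081  0.086 ] gap mm 7.22
[351.  189.5] [ 0.5844 -0.1114  0.086 ] gap mm 5.96
[352.   189.62] [ 0.5841 -0.1146  0.086 ] gap mm 6.6
```

```bash
python3 -m creep '[[[0,0,0,0,0,0,0.05],[0,0,0,0,0,0,0.05],[0,0,0,0,0,0,0.05],[0,0,0,0,0,0,0.05],[0,0,0,0,0,-0.02,0.05],[0,0,0,0,0,-0.025,0.05],[0,0,0,0,0,-0.015,0.05],[0,-0.01,0,0,0,0,0.05]]]' 60
python3 - <<'E'
from h import *
goto([.585,-.07,.22],5.2); gap()
E
```

```text
t: 13.18
eef_pos: [0.5142, 0.0566, 0.2257]
tool_rot: [-0.002, 0.999, 0.044, -0.0]
contact_force: [-0.1, 0.3, 0.2]
gripper_width: 0.586
t 13.18 pos [0.5142 0.0566 0.2257] F [-0.1  0.3  0.2] grip 0.586
turn [-0.004 -0.    -0.002] shift(cur) [0.0593 0.1324 0.0052] shift(after) [0.059  0.1325 0.0057]
edge yaw 5.34 n 28 edge x@y=-.1 0.5893
[350.   189.95] [ 0.5829 -0.1081  0.086 ] gap mm 7.18
[351.   189.51] [ 0.5844 -0.1114  0.086 ] gap mm 5.97
[352.   189.63] [ 0.5841 -0.1146  0.086 ] gap mm 6.6
```

```bash
python3 -m creep '[[[0,0,0,0.01,0.022,0,0.05],[0,0,0,0.012,0.027,0,0.05],[0,0,0,0.012,0.027,0,0.05],[0,0,0,0.012,0.027,0.003,0.05],[0,0,0,0.012,0.025,0.003,0.05],[0,0,0,0,0,0,0.05]]]' 60
python3 - <<'E'
from h import *
goto([.585,-.07,.22],5.2); c=read_camera('wrist'); save(c,'w9')
E
```

```text
t: 13.73
eef_pos: [0.5848, -0.069, 0.213]
tool_rot: [-0.001, 0.999, 0.047, -0.003]
contact_force: [-0.6, -1.9, 0.4]
gripper_width: 0.582
t 13.73 pos [ 0.5848 -0.069   0.213 ] F [-0.6 -1.9  0.4] grip 0.582
turn [-0.003  0.005  0.004] shift(cur) [ 0.0001  0.001  -0.007 ] shift(after) [ 0.0001  0.001  -0.007 ]
```

View pics/w9.png

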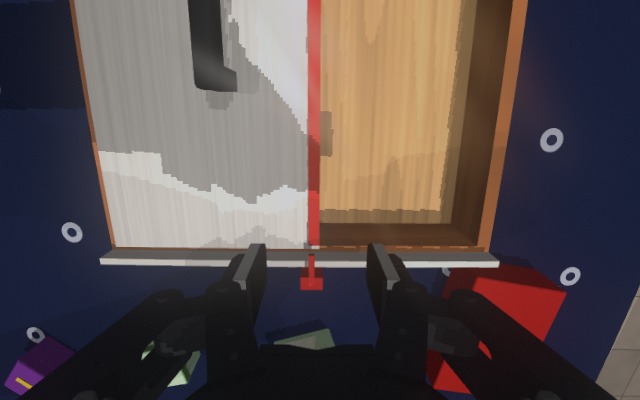

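```bash
cat >> h.py <<'E'
def wgap(c,rows=(60,240),mrows=(256,276),cr=(260,380)):
    f=c['color'].astype(float); r=redness(c['color']); e=[]
    for v in range(*rows,4):
        b=r[v,cr[0]:cr[1]]; k=np.where(b>90)[0]
        if len(k)<3: continue
        j=k.max(); lo=np.median(b[j+4:j+9]); hi=np.median(b[j-5:j-1]); h=(lo+hi)/2
        jj=j-2
        while b[jj+1]>h: jj+=1
        e.append((cr[0]+jj+(b[jj]-h)/(b[jj]-b[jj+1]),v))
    e=np.array(e); q=onz(c,e,.072); s=np.polyfit(q[:,1],q[:,0],1); res=q[:,0]-np.polyval(s,q[:,1]); ok=abs(res)<.0015; s=np.polyfit(q[ok,1],q[ok,0],1)
    print('yaw',np.degrees(np.arctan(-s[0])).round(2),ok.sum(),'px',e[::8].round(1).tolist())
    for v in range(mrows[0],mrows[1],3):
        b=r[v,cr[0]:cr[1]]; b=np.where(b>60,b,0)
        if b.sum()==0: continue
        u=cr[0]+(b*np.arange(len(b))).sum()/b.sum(); P=onz(c,[(u,v)],.086)[0]
        print(v,round(u,2),P.round(4),'gap mm',round(1000*(np.polyval(s,P[1])-P[0])/np.hypot(1,s[0]),2))
E
python3 - <<'E'
from h import *
c=read_camera('wrist'); wgap(c); save(c,'w9c',(270,200,370,300),6)
E
```

```text
yaw 5.1 33 px [[322.3, 60.0], [322.0, 92.0], [321.5, 124.0], [320.8, 200.0], [320.4, 232.0]]
259 312.67 [ 0.5829 -0.0951  0.086 ] gap mm 5.3
262 312.61 [ 0.5831 -0.0974  0.086 ] gap mm 5.33
265 312.61 [ 0.5833 -0.0998  0.086 ] gap mm 5.32
268 312.59 [ 0.5835 -0.1021  0.086 ] gap mm 5.32
271 312.54 [ 0.5837 -0.1045  0.086 ] gap mm 5.35
274 312.54 [ 0.5839 -0.1069  0.086 ] gap mm 5.34
```

View pics/w9c.png

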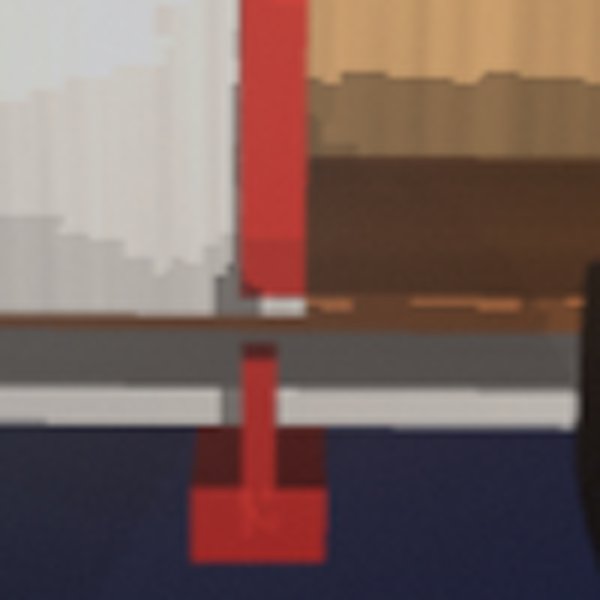

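The wrist view gives a gap of 5.3 mm (stripe edge at col 320.4, pointer at col 312.6). Regrip and pull about 5 mm more.

```bash
python3 -m creep '[[[0,0.005,0.004,-0.01,-0.022,-0.01,0.05],[0,0,0,-0.012,-0.027,0,0.05],[0,0,0,-0.012,-0.027,0,0.05],[0,0,0,-0.012,-0.027,0,0.05],[0,0,0,-0.01,-0.02,0,0.05],[0,0,0,0,0,0,0.05]]]' 60
python3 - <<'E'
from h import *
goto([.514,.0562,.1627],5.2)
E
```

```text
t: 14.33
eef_pos: [0.5079, 0.0634, 0.2211]
tool_rot: [-0.004, 0.999, 0.05, -0.004]
contact_force: [-0.6, -0.4, -0.7]
gripper_width: 0.585
t 14.33 pos [0.5079 0.0634 0.2211] F [-0.6 -0.4 -0.7] grip 0.585
turn [-0.009  0.007  0.01 ] shift(cur) [0.0058 0.0084 0.0583] shift(after) [0.0055 0.0078 0.0584]
```

```bash
python3 -m creep '[[[-0.009,0.007,0.01,0.003,0.004,0.01,0.05],[0,0,0,0.003,0.004,0.015,0.05],[0,0,0,0,0,0.016,0.05],[0,0,0,0,0,0.008,0.05],[0,0,0,0,0,0,0.05]]]' 60
python3 - <<'E'
from h import *
goto([.514,.0562,.1627],5.2)
E
```

```text
t: 14.75
eef_pos: [0.5103, 0.0642, 0.1706]
tool_rot: [-0.0, 0.999, 0.053, 0.0]
contact_force: [0.5, 0.5, -0.3]
gripper_width: 0.585
t 14.75 pos [0.5103 0.0642 0.1706] F [ 0.5  0.5 -0.3] grip 0.585
turn [-0.001 -0.     0.015] shift(cur) [0.0029 0.0083 0.0079] shift(after) [0.003  0.0083 0.0079]
```

```bash
python3 -m creep '[[[0,0,0.015,0.003,0.008,0.007,0.05],[0,0,0,0,0,0,0.05]]]' 60
python3 - <<'E'
from h import *
goto([.514,.0562,.1627],5.2)
E
python3 -m creep '[[[0,0,0,0,0,0,0.03],[0,0,0,0,0,0,0.0],[0,0,0,0,0,0,0.0],[0,0,0,0,0,0,0.0]]]' 60
python3 - <<'E'
from h import *
goto([.514,.0562,.1627],5.2); gap()
E
```

```text
t: 14.92
eef_pos: [0.5138, 0.0569, 0.1632]
tool_rot: [-0.0, 0.999, 0.046, -0.0]
contact_force: [-0.3, -1.0, -0.3]
gripper_width: 0.585
t 14.92 pos [0.5138 0.0569 0.1632] F [-0.3 -1.  -0.3] grip 0.585
turn [-0.001  0.     0.001] shift(cur) [0.0002 0.0007 0.0005] shift(after) [0.0002 0.0007 0.0005]
t: 15.25
eef_pos: [0.5145, 0.0564, 0.1643]
tool_rot: [-0.001, 0.999, 0.045, 0.001]
contact_force: [0.8, 1.4, -4.3]
gripper_width: 0.151
t 15.25 pos [0.5145 0.0564 0.1643] F [ 0.8  1.4 -4.3] grip 0.151
turn [-0.001 -0.001 -0.001] shift(cur) [-0.0006  0.0002  0.0016] shift(after) [-0.0006  0.0002  0.0016]
edge yaw 5.36 n 28 edge x@y=-.1 0.5894
[350.   189.96] [ 0.5829 -0.1081  0.086 ] gap mm 7.29
[351.  189.5] [ 0.5844 -0.1114  0.086 ] gap mm 6.04
[352.   189.62] [ 0.5841 -0.1146  0.086 ] gap mm 6.66
```

```bash
python3 -m creep '[[[0,0,0,-0.003,0,0,0.0],[0,0,0,-0.003,0,0,0.0],[0,0,0,0,0,0,0.0]]]' 60
python3 - <<'E'
from h import *
o,R=tool(); print((o['eef_pos']-np.array([.6375,.0675,.1628]))@np.array([.9959,.0906,0]));gap()
E
```

```text
t: 15.55
eef_pos: [0.5114, 0.056, 0.1642]
tool_rot: [-0.002, 0.999, 0.045, 0.004]
contact_force: [-2.7, 0.6, 1.5]
gripper_width: 0.149
-0.12663787571291607
edge yaw 5.47 n 28 edge x@y=-.1 0.5867
[350.   189.96] [ 0.5829 -0.1081  0.086 ] gap mm 4.6
[351.   189.51] [ 0.5844 -0.1114  0.086 ] gap mm 3.4
[352.   189.64] [ 0.584  -0.1146  0.086 ] gap mm 4.04
```

```bash
python3 -m creep '[[[0,0,0,-0.003,0,0,0.0],[0,0,0,-0.002,0,0,0.0],[0,0,0,0,0,0,0.0]]]' 60
python3 - <<'E'
from h import *
o,R=tool(); print((o['eef_pos']-np.array([.6375,.0675,.1628]))@np.array([.9959,.0906,0]));gap()
E
```

```text
t: 15.85
eef_pos: [0.509, 0.0557, 0.1642]
tool_rot: [-0.003, 0.999, 0.045, 0.007]
contact_force: [-1.0, 0.8, -0.2]
gripper_width: 0.148
-0.12908559953958776
edge yaw 5.53 n 28 edge x@y=-.1 0.5848
[350.   189.96] [ 0.5828 -0.1081  0.086 ] gap mm 2.78
[351.  189.5] [ 0.5844 -0.1114  0.086 ] gap mm 1.53
[352.   189.62] [ 0.5841 -0.1146  0.086 ] gap mm 2.17
```

```bash
python3 -m creep '[[[0,0,0,0,0,0,0.05],[0,0,0,0,0,0,0.05],[0,0,0,0,0,0,0.05],[0,0,0,0,0,0,0.05],[0,-0.01,0,0,0,-0.02,0.05],[0,0,0,0,0,-0.025,0.05],[0,0,0,0,0,-0.015,0.05],[0,0,0,0,0,0,0.05]]]' 60
python3 - <<'E'
from h import *
goto([.585,-.07,.22],5.2)
E
python3 -m creep '[[[0,0,0,0.011,0.022,0,0.05],[0,0,0,0.013,0.027,0,0.05],[0,0,0,0.013,0.027,0,0.05],[0,0,0,0.013,0.027,0.001,0.05],[0,0,0,0.012,0.025,0.001,0.05],[0,0,0,0,0,0,0.05]]]' 60
python3 - <<'E'
from h import *
goto([.585,-.07,.22],5.2); c=read_camera('wrist'); wgap(c); save(c,'w10'); save(c,'w10c',(270,200,370,300),6)
E
```

```text
t: 16.57
eef_pos: [0.5072, 0.0557, 0.2265]
tool_rot: [-0.002, 0.999, 0.046, 0.0]
contact_force: [0.4, -0.0, -0.5]
gripper_width: 0.585
t 16.57 pos [0.5072 0.0557 0.2265] F [ 0.4 -0.  -0.5] grip 0.585
turn [-0.004 -0.     0.   ] shift(cur) [0.066  0.1323 0.006 ] shift(after) [0.0661 0.1322 0.0065]
t: 17.07
eef_pos: [0.583, -0.0689, 0.2229]
tool_rot: [-0.001, 0.999, 0.049, 0.001]
contact_force: [0.6, -0.6, 0.4]
gripper_width: 0.585
t 17.07 pos [ 0.583  -0.0689  0.2229] F [ 0.6 -0.6  0.4] grip 0.585
turn [-0.002 -0.003  0.007] shift(cur) [0.0019 0.0013 0.0029] shift(after) [0.0019 0.0013 0.0029]
yaw 5.21 34 px [[314.1, 60.0], [313.8, 92.0], [313.5, 124.0], [313.3, 200.0], [313.3, 232.0]]
256 312.02 [ 0.5833 -0.1004  0.086 ] gap mm 0.74
259 312.02 [ 0.5836 -0.1029  0.086 ] gap mm 0.73
262 312.07 [ 0.5838 -0.1053  0.086 ] gap mm 0.69
265 312.06 [ 0.5841 -0.1078  0.086 ] gap mm 0.68
268 312.04 [ 0.5843 -0.1103  0.086 ] gap mm 0.69
271 312.01 [ 0.5845 -0.1128  0.086 ] gap mm 0.71
274 312.0 [ 0.5847 -0.1153  0.086 ] gap mm 0.71
```

View pics/w10c.png

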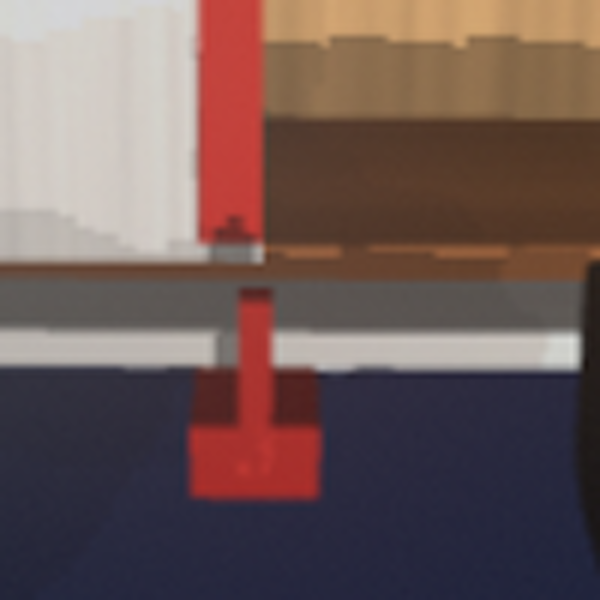

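The gate's edge is 0.7 mm short of the marker and not beyond it. Now carton 1: re-measure, turn, and move over.

```bash
cat >> h.py <<'E'
def cartons(n='top'):
    c=read_camera(n); P=cloud(c); X,Y,Z=np.moveaxis(P,-1,0); hsv=cv2.cvtColor(c['color'],cv2.COLOR_RGB2HSV)
    m=((Z>0.034)&(Z<0.055)&(X>0.2)&(X<0.75)&(Y<-0.14)&(Y>-0.55)).astype(np.uint8)
    k,l,st,ce=cv2.connectedComponentsWithStats(m)
    for i in range(1,k):
        if st[i,4]<60: continue
        q=P[l==i]; r=cv2.minAreaRect((q[:,:2]*1000).astype(np.float32)); a=r[2] if r[1][0]>r[1][1] else r[2]+90
        print(n,ce[i].round(),st[i,4],'z',np.median(q[:,2]).round(4),'hsv',np.median(hsv[l==i],0),'c',np.round(r[0],1),np.round(r[1],1),'long axis',round((a+90)%180-90,1))
E
python3 -m creep '[[[0,0,0.114,0,0,-0.01,0.075],[0,0,0.114,0,0,-0.01,0.075],[0,0,0.114,0,0,-0.01,0.075],[0,0,0.114,0,0,0,0.075],[0,0,0.114,0,0,0,0.075],[0,0,0.114,0,0,0,0.075],[0,0,0.114,0,0,0,0.075],[0,0,0.114,0,0,0,0.075],[0,0,0.114,0,0,0,0.075],[0,0,0.114,0,0,0,0.075],[0,0,0.114,0,0,0,0.075],[0,0,0,0,0,0,0.075]]]' 60
python3 - <<'E'
from h import *
cartons('top'); cartons('side'); print(get_obs()['q'].round(2)); goto([.5887,-.2555,.22],-66.5)
E
```

```text
t: 18.12
eef_pos: [0.5729, -0.0521, 0.2457]
tool_rot: [-0.0, 0.825, -0.566, -0.008]
contact_force: [0.2, 0.3, 0.8]
gripper_width: 0.88
top [377. 148.] 294 z 0.0442 hsv [  1. 209. 221.] c [ 736.8 -198.2] [113.4  32.2] long axis 85.7
top [472. 168.] 609 z 0.044 hsv [ 15. 125. 232.] c [ 663.3 -522.9] [173.1  54.4] long axis 0.2
top [393. 191.] 272 z 0.0418 hsv [ 83.   3. 245.] c [ 588.6 -255.7] [64.7 47.4] long axis 22.7
top [436. 211.] 279 z 0.0416 hsv [140. 142. 216.] c [ 522.1 -400.3] [67.3 47.5] long axis 87.7
top [395. 238.] 274 z 0.0418 hsv [ 51.  12. 245.] c [ 431.1 -262.6] [65.  47.1] long axis 18.7
top [434. 243.] 283 z 0.0422 hsv [ 50.   5. 245.] c [ 416.2 -396.2] [49.7 65. ] long axis -19.4
top [455. 274.] 282 z 0.0418 hsv [ 19. 195. 241.] c [ 313.1 -468.2] [50.6 65.5] long axis -21.0
top [408. 277.] 268 z 0.0422 hsv [140. 144. 207.] c [ 303.3 -307.2] [46. 66.] long axis -35.5
side [393. 144.] 148 z 0.0427 hsv [ 15. 176. 243.] c [ 314.  -468.2] [52.5 65.5] long axis -24.0
side [337. 149.] 142 z 0.0428 hsv [140.  133.  177.5] c [ 523.2 -400.1] [72.  45.9] long axis 86.4
side [365. 152.] 154 z 0.0421 hsv [ 50.   37.5 242.5] c [ 416.3 -393.3] [51.  65.9] long axis -15.7
side [395. 170.] 181 z 0.0424 hsv [140. 131. 169.] c [ 302.2 -305.2] [48.2 65.4] long axis -37.3
side [270. 177.] 199 z 0.0452 hsv [  1. 184. 206.] c [ 733.3 -197.4] [ 32.5 113.6] long axis -89.6
side [358. 175.] 191 z 0.0424 hsv [ 50.  41. 239.] c [ 432.6 -260.1] [64.3 48.3] long axis 19.0
[ 0.24  0.4  -0.32  1.83  0.14  0.94 -1.34]
t 18.22 pos [ 0.5731 -0.0522  0.2458] F [ 0.8 -0.   0.2] grip 0.879
turn [ 0.008  0.014 -0.034] shift(cur) [0.1951 0.06   0.0235] shift(after) [0.1927 0.0667 0.0258]
```

```bash
python3 -m creep '[[[0.008,0.014,-0.034,0.015,0.005,0,0.075],[0,0,0,0.032,0.011,0,0.075],[0,0,0,0.032,0.011,0.004,0.075],[0,0,0,0.032,0.011,0.005,0.075],[0,0,0,0.032,0.011,0.005,0.075],[0,0,0,0.032,0.011,0.005,0.075],[0,0,0,0.018,0.006,0.005,0.075],[0,0,0,0,0,0,0.075]]]' 60
python3 - <<'E'
from h import *
goto([.5887,-.2555,.15],-66.8); c=read_camera('wrist'); save(c,'w11')
E
```

```text
t: 18.88
eef_pos: [0.5933, -0.2567, 0.2191]
tool_rot: [-0.001, 0.848, -0.529, -0.0]
contact_force: [-0.8, -0.1, -0.9]
gripper_width: 0.874
t 18.88 pos [ 0.5933 -0.2567  0.2191] F [-0.8 -0.1 -0.9] grip 0.874
turn [-0.002  0.001  0.05 ] shift(cur) [-0.003   0.0038  0.0691] shift(after) [-0.0029  0.0038  0.0691]
```

View pics/w11.png

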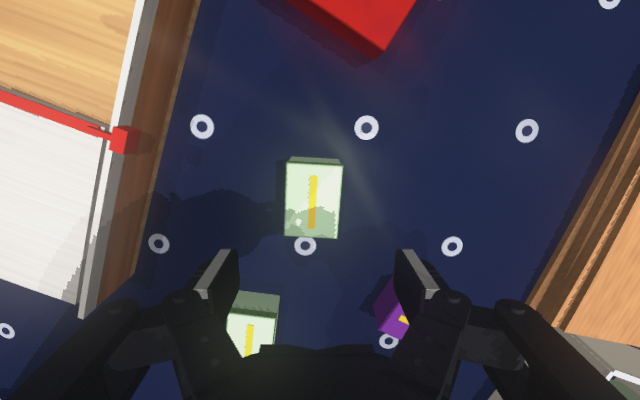

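Carton 1 shows at (313,200) in the wrist view. Carton 2 is at (250,335). Check its centre and yaw from this second place.

```bash
cat >> h.py <<'E'
def wcarton(c,near):
    P=cloud(c); hsv=cv2.cvtColor(c['color'],cv2.COLOR_RGB2HSV)
    m=((P[...,2]>.036)&(P[...,2]<.048)&(hsv[...,0]>20)&(hsv[...,0]<80)).astype(np.uint8)
    d=np.hypot(P[...,0]-near[0],P[...,1]-near[1])<.06
    m=m*d; k,l,st,ce=cv2.connectedComponentsWithStats(m); i=1+np.argmax(st[1:,4])
    v,u=np.where(l==i); q=onz(c,np.c_[u,v],.042); r=cv2.minAreaRect((q[:,:2]*1000).astype(np.float32)); a=r[2] if r[1][0]>r[1][1] else r[2]+90
    print('wrist carton px',ce[i].round(),'z',np.median(P[l==i][:,2]).round(4),'c',np.round(r[0],1),np.round(r[1],1),'long',round((a+90)%180-90,1))
E
python3 - <<'E'
from h import *
c=read_camera('wrist'); wcarton(c,(.589,-.256))
E
```

```text
wrist carton px [315. 200.] z 0.0426 c [ 591.2 -254.3] [65.2 46.3] long 22.8
```

```bash
python3 -m creep '[[[0,0,0.05,-0.002,0.002,0.01,0.075],[0,0,0,-0.001,0.001,0.02,0.075],[0,0,0,0,0,0.03,0.075],[0,0,0,0,0,0.03,0.075],[0,0,0,0,0,0.02,0.075],[0,0,0,0,0,0.012,0.075],[0,0,0,0,0,0,0.075]]]' 60
python3 - <<'E'
from h import *
goto([.590,-.255,.083],-67.2); c=read_camera('wrist'); save(c,'w12')
E
```

```text
t: 19.57
eef_pos: [0.5959, -0.2336, 0.0991]
tool_rot: [-0.008, 0.843, -0.538, 0.002]
contact_force: [-0.5, -1.1, -0.5]
gripper_width: 0.878
t 19.57 pos [ 0.5959 -0.2336  0.0991] F [-0.5 -1.1 -0.5] grip 0.878
turn [-0.016  0.005  0.036] shift(cur) [0.017  0.0146 0.0157] shift(after) [0.0174 0.0137 0.0161]
```

View pics/w12.png

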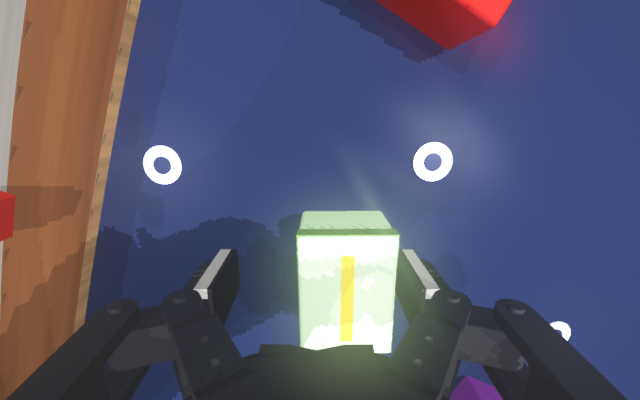

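Drifted about 17 mm sideways during descent, with the right finger close to the carton. Moving +x of the tool takes it away and recentres.

```bash
python3 -m creep '[[[-0.008,0.002,0,0.008,0.007,0,0.075],[-0.008,0.002,0.018,0.006,0.007,0,0.075],[0,0,0.018,0.004,0,0,0.075],[0,0,0,0,0,0,0.075]]]' 60
python3 - <<'E'
from h import *
goto([.590,-.255,.083],-67.2)
E
```

```text
t: 19.95
eef_pos: [0.5933, -0.2568, 0.105]
tool_rot: [-0.001, 0.833, -0.554, 0.003]
contact_force: [-0.6, -0.1, -0.0]
gripper_width: 0.875
t 19.95 pos [ 0.5933 -0.2568  0.105 ] F [-0.6 -0.1 -0. ] grip 0.875
turn [-0.005 -0.004 -0.001] shift(cur) [-0.003   0.0025  0.022 ] shift(after) [-0.0029  0.0024  0.022 ]
```

```bash
python3 -m creep '[[[0,0,0,-0.003,0.002,0.006,0.075],[0,0,0,0,0,0.007,0.075],[0,0,0,0,0,0.007,0.075],[0,0,0,0,0,0,0.075]]]' 60
python3 - <<'E'
from h import *
goto([.590,-.255,.083],-67.2)
c=read_camera('wrist'); save(c,'w13')
E
```

```text
t: 20.28
eef_pos: [0.591, -0.2564, 0.0857]
tool_rot: [-0.001, 0.832, -0.555, 0.005]
contact_force: [1.0, 1.0, -0.6]
gripper_width: 0.879
t 20.28 pos [ 0.591  -0.2564  0.0857] F [ 1.   1.  -0.6] grip 0.879
turn [-0.008 -0.007 -0.003] shift(cur) [-0.0017  0.0004  0.0027] shift(after) [-0.0016  0.0004  0.0027]
```

View pics/w13.png

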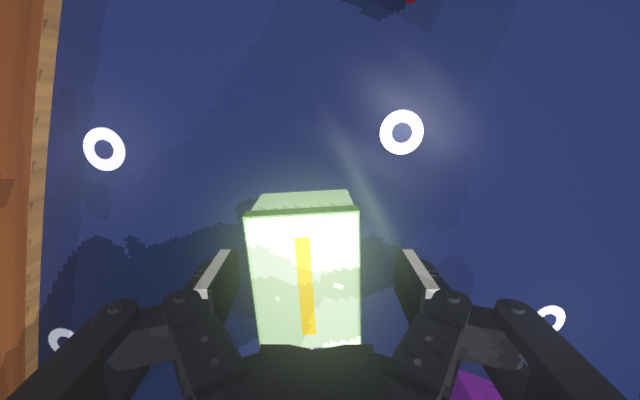

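```bash
python3 -m creep '[[[0,0,0,-0.004,0,0.002,0.075],[0,0,0,0,0,0,0.06],[0,0,0,0,0,0,0.03],[0,0,0,0,0,0,0.03],[0,0,0,0,0,0,0.03],[0,0,0,0,0,0,0.03]]]' 40
python3 - <<'E'
from h import *
goto([.590,-.255,.2],-84.8)
c=read_camera('wrist'); save(c,'w14')
E
```

```text
t: 20.83
eef_pos: [0.5897, -0.2512, 0.0836]
tool_rot: [-0.002, 0.832, -0.554, 0.005]
contact_force: [-1.3, 1.1, -1.3]
gripper_width: 0.536
t 20.83 pos [ 0.5897 -0.2512  0.0836] F [-1.3  1.1 -1.3] grip 0.536
turn [-0.009 -0.005  0.306] shift(cur) [ 0.0043  0.0003 -0.1164] shift(after) [ 0.0038  0.     -0.1164]
```

View pics/w14.png

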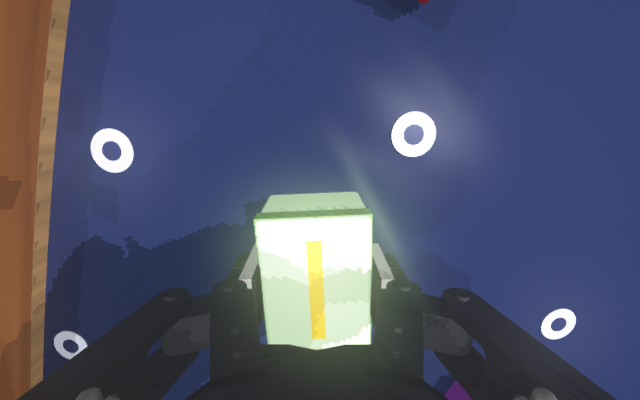

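Gripped (46 mm). Lift, then turn to the chest's direction.

```bash
python3 -m creep '[[[0,0,0,0,0,-0.01,0.03],[0,0,0,0,0,-0.02,0.03],[0,0,0,0,0,-0.025,0.03],[0,0,0,0,0,-0.03,0.03],[0,0,0,0,0,-0.03,0.03],[0,0,0,0,0,-0.02,0.03],[0,0,0,0,0,-0.01,0.03],[0,0,0.1,0,0,0,0.03],[0,0,0.1,0,0,0,0.03],[0,0,0.1,0,0,0,0.03],[0,0,0,0,0,0,0.03]]]' 40
python3 - <<'E'
from h import *
goto([.6256,.1525,.22],-84.8)
E
```

```text
t: 21.8
eef_pos: [0.5858, -0.2503, 0.2383]
tool_rot: [-0.002, 0.736, -0.677, 0.002]
contact_force: [0.2, -0.4, -1.7]
gripper_width: 0.536
t 21.80 pos [ 0.5858 -0.2503  0.2383] F [ 0.2 -0.4 -1.7] grip 0.536
turn [-0.006 -0.001 -0.007] shift(cur) [-0.3981 -0.0731  0.0183] shift(after) [-0.3976 -0.0761  0.0183]
```

```bash
python3 -m creep '[[[0,0,0,-0.015,-0.003,0,0.03],[0,0,0,-0.03,-0.0055,0,0.03],[0,0,0,-0.03,-0.0055,0,0.03],[0,0,0,-0.03,-0.0055,0,0.03],[0,0,0,-0.03,-0.0055,0,0.03],[0,0,0,-0.03,-0.0055,0,0.03],[0,0,0,-0.03,-0.0055,0,0.03],[0,0,0,-0.03,-0.0055,0,0.03],[0,0,0,-0.03,-0.0055,0,0.03],[0,0,0,-0.03,-0.0055,0,0.03],[0,0,0,-0.03,-0.0055,0,0.03],[0,0,0,-0.03,-0.0055,0,0.03],[0,0,0,-0.03,-0.0055,0,0.03],[0,0,0,-0.015,-0.003,0,0.03],[0,0,0,0,0,0,0.03]]]' 40
python3 - <<'E'
from h import *
goto([.6256,.1525,.12],-84.8); c=read_camera('wrist'); save(c,'w15')
E
```

```text
t: 23.05
eef_pos: [0.6136, 0.1585, 0.23]
tool_rot: [0.004, 0.75, -0.661, -0.002]
contact_force: [-0.0, 1.1, -2.5]
gripper_width: 0.537
t 23.05 pos [0.6136 0.1585 0.23  ] F [-0.   1.1 -2.5] grip 0.537
turn [ 0.008 -0.003  0.034] shift(cur) [ 0.0071 -0.0121  0.1099] shift(after) [ 0.007  -0.0114  0.11  ]
```

View pics/w15.png

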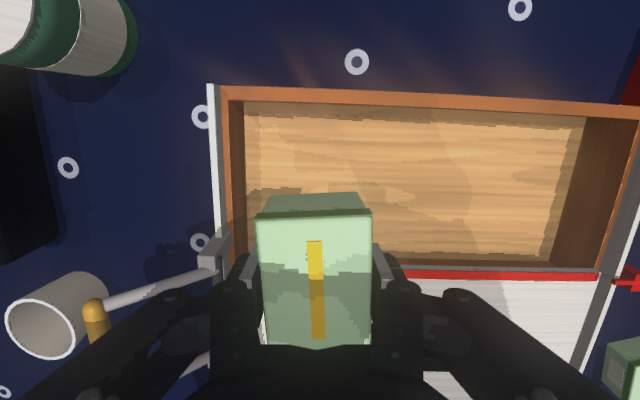

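The open compartment is visible with floor corners (245,103), (585,127) and (549,262). Check it against the chest pose.

```bash
python3 - <<'E'
from h import *
c=read_camera('wrist'); save(c,'w15b',(200,70,640,300),1.8)
q=onz(c,[(245,103),(587,126)],.010); print(q.round(4), depth(c,[(300,150),(420,180),(480,220)]).round(4))
Y=np.array([-.0906,.9959]);X=np.array([.9959,.0906]);o=np.array([.5586,.056])
for p in q: print('chest xy',((p[:2]-o)@X).round(4),((p[:2]-o)@Y).round(4),'expected 140, +-160')
E
```

```text
[[ 0.6817  0.2286  0.01  ]
 [ 0.7037 -0.093   0.01  ]] [[ 0.6458  0.1749  0.0103]
 [ 0.6316  0.0571  0.0109]
 [ 0.5988 -0.0132  0.0111]]
chest xy 0.1382 0.1608 expected 140, +-160
chest xy 0.131 -0.1615 expected 140, +-160
```

View pics/w15b.png

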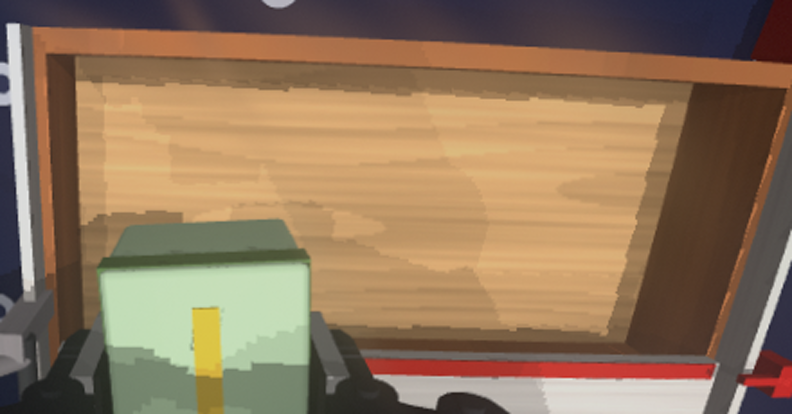

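Chest pose confirmed (walls at ±160, floor z≈0.0105). Correct the position and descend.

```bash
python3 -m creep '[[[0.008,-0.003,0.034,0,0,0,0.03],[0,0,0,0.007,-0.011,0,0.03],[0,0,0,0,0,0,0.03]]]' 40
python3 - <<'E'
from h import *
goto([.6256,.1525,.12],-84.8)
E
```

```text
t: 23.4
eef_pos: [0.6266, 0.1405, 0.2292]
tool_rot: [0.004, 0.736, -0.677, 0.002]
contact_force: [0.7, -1.8, -2.6]
gripper_width: 0.538
t 23.40 pos [0.6266 0.1405 0.2292] F [ 0.7 -1.8 -2.6] grip 0.538
turn [ 0.003 -0.008 -0.008] shift(cur) [-0.0129 -0.0003  0.1091] shift(after) [-1.200e-02 -1.000e-04  1.092e-01]
```

```bash
python3 -m creep '[[[0,0,0,-0.010,0,0.01,0.03],[0,0,0,0,0,0.025,0.03],[0,0,0,0,0,0.03,0.03],[0,0,0,0,0,0.025,0.03],[0,0,0,0,0,0.01,0.03],[0,0,0,0,0,0,0.03]]]' 40
python3 - <<'E'
from h import *
goto([.6256,.1525,.094],-84.8); c=read_camera('wrist'); save(c,'w16')
E
```

```text
t: 23.9
eef_pos: [0.6289, 0.1433, 0.1246]
tool_rot: [0.003, 0.733, -0.68, 0.004]
contact_force: [-0.2, 0.2, -1.7]
gripper_width: 0.538
t 23.90 pos [0.6289 0.1433 0.1246] F [-0.2  0.2 -1.7] grip 0.538
turn [-0.001 -0.01  -0.016] shift(cur) [-0.0097  0.0026  0.0305] shift(after) [-0.0094  0.0024  0.0306]
```

View pics/w16.png

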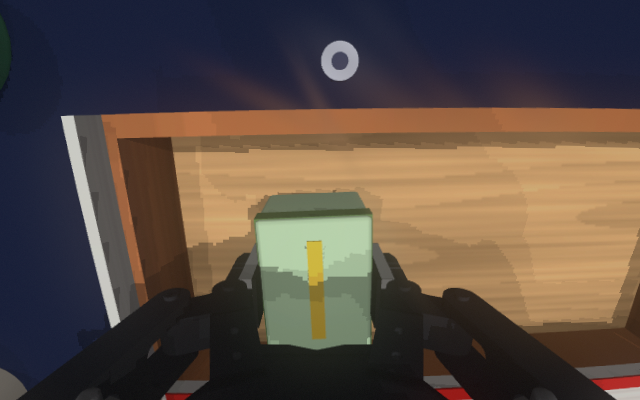

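```bash
python3 -m creep '[[[0,-0.008,-0.012,-0.008,0.002,0.006,0.03],[0,0,0,0,0,0.01,0.03],[0,0,0,0,0,0.007,0.03],[0,0,0,0,0,0.003,0.03],[0,0,0,0,0,0,0.03]]]' 40
python3 - <<'E'
from h import *
goto([.6256,.1525,.0936],-84.8)
E
```

```text
t: 24.37
eef_pos: [0.6289, 0.1532, 0.1014]
tool_rot: [-0.003, 0.738, -0.675, 0.003]
contact_force: [-1.1, -0.6, -1.6]
gripper_width: 0.534
t 24.37 pos [0.6289 0.1532 0.1014] F [-1.1 -0.6 -1.6] grip 0.534
turn [-0.008  0.001 -0.002] shift(cur) [0.0004 0.0034 0.0078] shift(after) [0.0004 0.0034 0.0078]
```

```bash
python3 -m creep '[[[-0.004,0,0,0,0.002,0.003,0.03],[-0.004,0,0,0,0,0.0025,0.03],[0,0,0,0,0,0,0.03]]]' 40
python3 -m creep '[[[0,0,0,0,0,0.002,0.03],[0,0,0,0,0,0.001,0.03],[0,0,0,0,0,0,0.03]]]' 40
```

```text
t: 24.62
eef_pos: [0.6274, 0.1532, 0.0965]
tool_rot: [-0.001, 0.738, -0.675, 0.0]
contact_force: [0.4, -0.2, -1.7]
gripper_width: 0.54
t: 24.87
eef_pos: [0.6278, 0.1532, 0.0938]
tool_rot: [-0.001, 0.738, -0.675, 0.0]
contact_force: [-0.5, -0.6, -0.3]
gripper_width: 0.536
```

```bash
python3 -m creep '[[[0,0,0,0,0,0.0015,0.03],[0,0,0,0,0,0,0.03]]]' 40
```

```text
t: 25.03
eef_pos: [0.628, 0.1533, 0.0941]
tool_rot: [-0.001, 0.738, -0.675, 0.001]
contact_force: [1.4, -1.0, -2.0]
gripper_width: 0.536
```

```bash
python3 -m creep '[[[0,0,0,0,0,0.002,0.03],[0,0,0,0,0,0.001,0.03],[0,0,0,0,0,0,0.03]]]' 40
python3 - <<'E'
from station import *
for i in range(3):
    o=get_obs(); print(o['eef_pos'].round(4),o['contact_force'].round(2)); read_camera('top')
E
```

```text
t: 25.28
eef_pos: [0.6285, 0.1535, 0.094]
tool_rot: [-0.001, 0.737, -0.675, 0.001]
contact_force: [0.4, -0.4, -2.5]
gripper_width: 0.538
[0.6285 0.1535 0.094 ] [ 0.45 -0.42 -2.54]
[0.6286 0.1536 0.0939] [-0.12  0.62 -2.04]
[0.6286 0.1536 0.0936] [-1.31  0.01  1.1 ]
```

z stays at 0.094 under further down commands, matching the floor (0.0836 + 0.010). Release.

```bash
python3 -m creep '[[[0,0,0,0,0,0,0.05],[0,0,0,0,0,0,0.055],[0,0,0,0,0,0,0.06],[0,0,0,0,0,0,0.06],[0,0,0,0,0,-0.01,0.06],[0,0,0,0,0,-0.02,0.06],[0,0,0,0,0,-0.03,0.06],[0,0,0,0,0,-0.03,0.06],[0,0,0,0,0,-0.03,0.06],[0,0,0,0,0,-0.02,0.06],[0,0,0,0,0,0,0.06]]]' 40
python3 - <<'E'
from h import *
c=read_camera('wrist'); save(c,'w17'); cartons('top'); cartons('side'); print(get_obs()['q'].round(2)); goto([.432,-.261,.22],-72)
E
```

```text
t: 26.35
eef_pos: [0.6275, 0.1536, 0.2413]
tool_rot: [-0.001, 0.738, -0.675, 0.0]
contact_force: [-0.3, -0.1, 0.1]
gripper_width: 0.704
top [377. 148.] 294 z 0.0443 hsv [  1. 209. 222.] c [ 733.3 -198.3] [112.9  33.5] long axis 89.0
top [472. 168.] 620 z 0.0444 hsv [ 15. 125. 233.] c [ 663.3 -522.5] [173.   55.9] long axis 0.5
top [436. 211.] 278 z 0.0419 hsv [140. 142. 217.] c [ 522.4 -400.2] [67.8 47.2] long axis 88.1
top [395. 238.] 272 z 0.0424 hsv [ 60.   3. 245.] c [ 431.4 -263.1] [65.1 47.7] long axis 18.8
top [434. 243.] 286 z 0.0418 hsv [ 50.   5. 245.] c [ 416.1 -396.4] [49.7 65.1] long axis -20.3
top [455. 274.] 280 z 0.0422 hsv [ 19. 195. 242.] c [ 313.3 -468. ] [49.9 64.8] long axis -21.4
top [408. 277.] 269 z 0.0417 hsv [140. 144. 212.] c [ 302.9 -307.5] [46.1 66.3] long axis -34.5
side [313. 128.] 204 z 0.0438 hsv [ 14. 116. 181.] c [ 643.  -531.8] [122.7  45.2] long axis 8.7
side [392. 144.] 151 z 0.0428 hsv [ 15. 176. 243.] c [ 314.9 -467.7] [52.4 65.1] long axis -23.1
side [337. 149.] 146 z 0.0425 hsv [140.  131.5 177.5] c [ 523.5 -401.7] [70.  47.1] long axis 87.2
side [366. 153.] 157 z 0.0421 hsv [ 51.  38. 242.] c [ 414.5 -394.8] [48.3 63.9] long axis -21.0
side [396. 170.] 187 z 0.0424 hsv [140. 130. 175.] c [ 302.4 -306.5] [50.3 65.6] long axis -35.3
side [358. 175.] 184 z 0.0424 hsv [ 50.  35. 245.] c [ 432.1 -261.2] [64.5 50.8] long axis 17.7
[-0.14  0.51 -0.28  1.68  0.16  0.98 -1.95]
t 26.50 pos [0.6253 0.1527 0.2357] F [ 0.7 -0.4 -1.1] grip 0.703
turn [ 0.006 -0.001 -0.226] shift(cur) [0.395  0.2291 0.0176] shift(after) [0.3338 0.3117 0.0157]
```

View pics/w17.png

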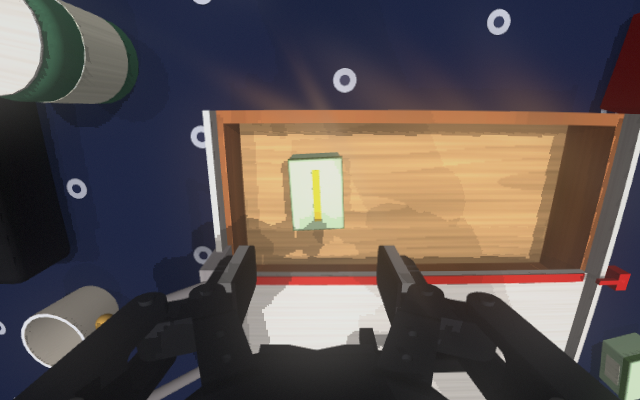

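Carton 1 stands upright in the compartment at (316,192). The other cartons haven't moved. Next: carton 2 at (0.432, −0.262), pixel (395,238) in top.

```bash
python3 -m creep '[[[0,0,0,0.015,0.009,0,0.075],[0,0,0,0.03,0.0175,0,0.075],[0,0,0,0.03,0.0175,0,0.075],[0,0,0,0.03,0.0175,0,0.075],[0,0,0,0.03,0.0175,0,0.075],[0,0,0,0.03,0.0175,0,0.075],[0,0,0,0.03,0.0175,0,0.075],[0,0,0,0.03,0.0175,0,0.075],[0,0,0,0.03,0.0175,0,0.075],[0,0,0,0.03,0.0175,0,0.075],[0,0,0,0.03,0.0175,0,0.075],[0,0,0,0.03,0.0175,0,0.075],[0,0,0,0.03,0.0175,0,0.075],[0,0,0,0.01,0.006,0,0.075],[0,0,-0.11,0,0,0,0.075],[0,0,-0.11,0,0,0,0.075],[0,0,0,0,0,0,0.075]]]' 40
python3 - <<'E'
from h import *
goto([.432,-.262,.2],-71.7)
E
```

```text
t: 27.92
eef_pos: [0.4077, -0.2665, 0.2104]
tool_rot: [0.013, 0.81, -0.586, -0.027]
contact_force: [0.6, -0.1, -0.2]
gripper_width: 0.879
t 27.92 pos [ 0.4077 -0.2665  0.2104] F [ 0.6 -0.1 -0.2] grip 0.879
turn [ 0.053  0.03  -0.001] shift(cur) [ 0.0036 -0.025   0.009 ] shift(after) [ 0.0033 -0.0244  0.0104]
```

```bash
python3 -m creep '[[[0.053,0.03,0,0,0,0,0.075],[0,0,0,0.002,-0.012,0,0.075],[0,0,0,0.002,-0.012,0.005,0.075],[0,0,0,0,0,0,0.075]]]' 40
python3 - <<'E'
from h import *
goto([.432,-.262,.12],-71.7); c=read_camera('wrist'); save(c,'w18'); wcarton(c,(.432,-.262))
E
```

```text
t: 28.25
eef_pos: [0.4307, -0.2614, 0.2009]
tool_rot: [0.0, 0.807, -0.591, -0.003]
contact_force: [-0.4, 1.0, -0.3]
gripper_width: 0.878
t 28.25 pos [ 0.4307 -0.2614  0.2009] F [-0.4  1.  -0.3] grip 0.878
turn [ 0.004  0.005 -0.012] shift(cur) [ 0.0014 -0.0014  0.0808] shift(after) [ 0.001  -0.001   0.0809]
wrist carton px [318. 199.] z 0.0426 c [ 434.1 -261.3] [64.9 46.2] long 18.2
```

View pics/w18.png

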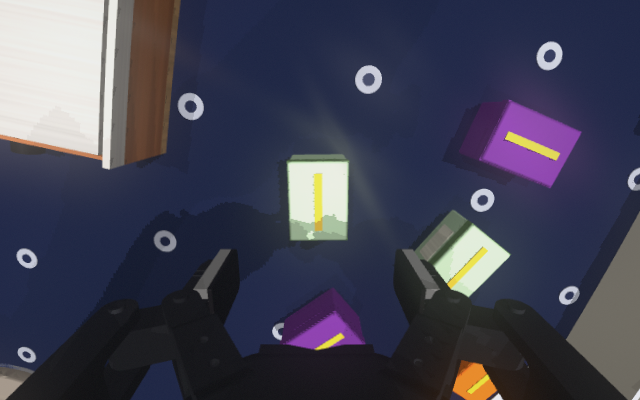

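Carton 2 is at (318,199), pale green and centred. Descend in two stages.

```bash
python3 -m creep '[[[0,0.004,-0.01,0.001,-0.002,0.01,0.075],[0,0,0,0,0,0.025,0.075],[0,0,0,0,0,0.025,0.075],[0,0,0,0,0,0.01,0.075],[0,0,0,0,0,0,0.075]]]' 40
python3 - <<'E'
from h import *
goto([.433,-.2615,.0835],-71.8)
E
```

```text
t: 28.72
eef_pos: [0.4343, -0.2609, 0.1268]
tool_rot: [0.002, 0.811, -0.585, -0.002]
contact_force: [-0.9, -0.6, 0.3]
gripper_width: 0.879
t 28.72 pos [ 0.4343 -0.2609  0.1268] F [-0.9 -0.6  0.3] grip 0.879
turn [0.005 0.001 0.003] shift(cur) [0.0002 0.0012 0.0433] shift(after) [0.0002 0.0014 0.0433]
```

```bash
python3 -m creep '[[[0,0,0,0,0.001,0.01,0.075],[0,0,0,0,0,0.015,0.075],[0,0,0,0,0,0.012,0.075],[0,0,0,0,0,0.005,0.075],[0,0,0,0,0,0,0.075]]]' 40
python3 - <<'E'
from h import *
goto([.433,-.2615,.0835],-71.8); c=read_camera('wrist'); save(c,'w19')
E
```

```text
t: 29.13
eef_pos: [0.4343, -0.2618, 0.0837]
tool_rot: [0.002, 0.811, -0.585, -0.001]
contact_force: [0.4, -0.3, -0.3]
gripper_width: 0.878
t 29.13 pos [ 0.4343 -0.2618  0.0837] F [ 0.4 -0.3 -0.3] grip 0.878
turn [ 0.004 -0.001  0.003] shift(cur) [-0.0007  0.0011  0.0002] shift(after) [-0.0007  0.0011  0.0002]
```

View pics/w19.png

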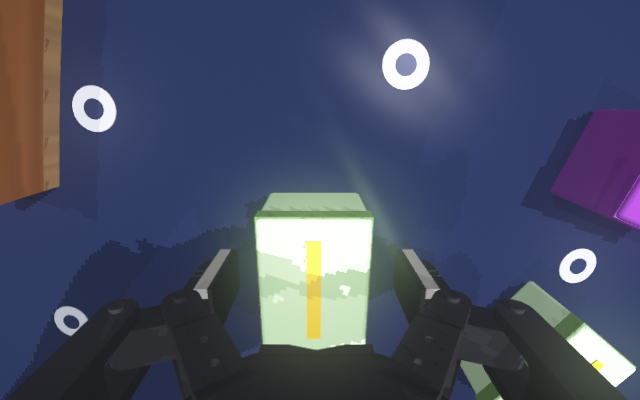

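Carton 2 is centred between the fingers (314,280). Close, lift, and turn.

```bash
python3 -m creep '[[[0,0,0,0,0,0,0.06],[0,0,0,0,0,0,0.03],[0,0,0,0,0,0,0.03],[0,0,0,0,0,0,0.03],[0,0,0,0,0,0,0.03]]]' 40
python3 -m creep '[[[0,0,0,0,0,-0.01,0.03],[0,0,0,0,0,-0.02,0.03],[0,0,0,0,0,-0.025,0.03],[0,0,0,0,0,-0.03,0.03],[0,0,0,0,0,-0.03,0.03],[0,0,0,0,0,-0.02,0.03],[0,0,0,0,0,-0.01,0.03],[0,0,0.11,0,0,0,0.03],[0,0,0.11,0,0,0,0.03],[0,0,0,0,0,0,0.03]]]' 40
python3 - <<'E'
from h import *
goto([.634,.062,.22],-84.8)
E
```

```text
t: 29.6
eef_pos: [0.436, -0.2628, 0.0872]
tool_rot: [0.002, 0.811, -0.585, 0.002]
contact_force: [0.5, 0.2, -1.8]
gripper_width: 0.535
t: 30.43
eef_pos: [0.4341, -0.2612, 0.2462]
tool_rot: [0.001, 0.739, -0.674, 0.003]
contact_force: [-0.1, -0.4, -1.9]
gripper_width: 0.53
t 30.43 pos [ 0.4341 -0.2612  0.2462] F [-0.1 -0.4 -1.9] grip 0.53
turn [-0.003 -0.006  0.001] shift(cur) [-0.3036 -0.2286  0.0252] shift(after) [-0.3038 -0.2283  0.0262]
```

```bash
python3 -m creep '[[[0,0,0,-0.014,-0.01,0,0.03],[0,0,0,-0.027,-0.0205,0,0.03],[0,0,0,-0.027,-0.0205,0,0.03],[0,0,0,-0.027,-0.0205,0,0.03],[0,0,0,-0.027,-0.0205,0,0.03],[0,0,0,-0.027,-0.0205,0,0.03],[0,0,0,-0.027,-0.0205,0,0.03],[0,0,0,-0.027,-0.0205,0,0.03],[0,0,0,-0.027,-0.0205,0,0.03],[0,0,0,-0.027,-0.0205,0,0.03],[0,0,0,-0.027,-0.0205,0,0.03],[0,0,0,-0.012,-0.009,0,0.03],[0,0,0,0,0,0,0.03]]]' 40
python3 - <<'E'
from h import *
goto([.634,.062,.13],-84.8)
E
```

```text
t: 31.52
eef_pos: [0.6284, 0.0689, 0.2466]
tool_rot: [0.003, 0.751, -0.661, 0.001]
contact_force: [-0.9, 0.3, -1.5]
gripper_width: 0.531
t 31.52 pos [0.6284 0.0689 0.2466] F [-0.9  0.3 -1.5] grip 0.531
turn [ 0.002 -0.006  0.037] shift(cur) [ 0.0069 -0.0049  0.1166] shift(after) [ 0.0074 -0.0049  0.1166]
```

```bash
python3 -m creep '[[[0,-0.006,0.03,0,0,0,0.03],[0,0,0,0.002,-0.004,0.01,0.03],[0,0,0,0,0,0.025,0.03],[0,0,0,0,0,0.03,0.03],[0,0,0,0,0,0.025,0.03],[0,0,0,0,0,0.01,0.03],[0,0,0,0,0,0,0.03]]]' 40
python3 - <<'E'
from h import *
goto([.634,.062,.097],-84.8); c=read_camera('wrist'); save(c,'w20')
E
```

```text
t: 32.1
eef_pos: [0.6308, 0.0547, 0.1423]
tool_rot: [0.003, 0.738, -0.675, 0.001]
contact_force: [-0.3, -0.4, -1.1]
gripper_width: 0.528
t 32.10 pos [0.6308 0.0547 0.1423] F [-0.3 -0.4 -1.1] grip 0.528
turn [ 0.003 -0.006 -0.001] shift(cur) [-0.0072 -0.0039  0.0452] shift(after) [-0.0069 -0.0038  0.0453]
```

View pics/w20.png

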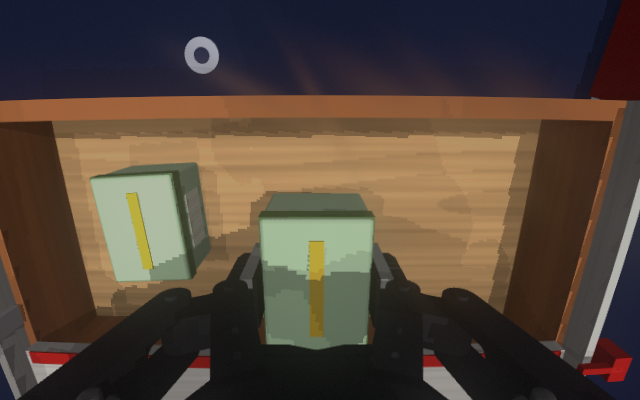

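```bash
python3 -m creep '[[[0,-0.005,0,-0.002,-0.002,0.01,0.03],[0,0,0,0,0,0.015,0.03],[0,0,0,0,0,0.01,0.03],[0,0,0,0,0,0.003,0.03],[0,0,0,0,0,0,0.03]]]' 40
python3 - <<'E'
from h import *
goto([.634,.057,.097],-84.8)
E
```

```text
t: 32.57
eef_pos: [0.6366, 0.0544, 0.1081]
tool_rot: [-0.002, 0.737, -0.676, 0.003]
contact_force: [-0.7, 0.3, -1.4]
gripper_width: 0.529
t 32.57 pos [0.6366 0.0544 0.1081] F [-0.7  0.3 -1.4] grip 0.529
turn [-0.006 -0.001 -0.005] shift(cur) [-0.0028  0.0024  0.0111] shift(after) [-0.0028  0.0023  0.0111]
```

```bash
python3 -m creep '[[[-0.005,0,0,0,0.001,0.004,0.03],[0,0,0,0,0,0.003,0.03],[0,0,0,0,0,0,0.03]]]' 40
python3 -m creep '[[[0,0,0,0,0,0.002,0.03],[0,0,0,0,0,0.001,0.03],[0,0,0,0,0,0,0.03]]]' 40
python3 -m creep '[[[0,0,0,0,0,0.002,0.03],[0,0,0,0,0,0,0.03]]]' 40
python3 -m creep '[[[0,0,0,0,0,0.002,0.03],[0,0,0,0,0,0,0.03]]]' 40
```

```text
t: 32.82
eef_pos: [0.6367, 0.0546, 0.1024]
tool_rot: [-0.001, 0.737, -0.676, 0.002]
contact_force: [0.4, 0.2, -1.0]
gripper_width: 0.529
t: 33.07
eef_pos: [0.6373, 0.055, 0.1]
tool_rot: [-0.002, 0.737, -0.676, 0.002]
contact_force: [-0.3, 1.2, -1.4]
gripper_width: 0.529
t: 33.23
eef_pos: [0.6374, 0.0551, 0.0982]
tool_rot: [-0.002, 0.737, -0.676, 0.002]
contact_force: [-0.6, 0.5, -0.9]
gripper_width: 0.535
t: 33.4
eef_pos: [0.6378, 0.0552, 0.0964]
tool_rot: [-0.002, 0.737, -0.676, 0.002]
contact_force: [-0.5, 0.7, -1.0]
gripper_width: 0.53
```

```bash
python3 -m creep '[[[0,0,0,0,0,0.001,0.03],[0,0,0,0,0,0,0.03]]]' 40
python3 -m creep '[[[0,0,0,0,0,0.001,0.03],[0,0,0,0,0,0,0.03]]]' 40
python3 -m creep '[[[0,0,0,0,0,0.001,0.03],[0,0,0,0,0,0,0.03]]]' 40
```

```text
t: 33.57
eef_pos: [0.6381, 0.0553, 0.0963]
tool_rot: [-0.002, 0.737, -0.676, 0.003]
contact_force: [-0.2, 0.0, -1.5]
gripper_width: 0.531
t: 33.73
eef_pos: [0.6383, 0.0553, 0.0963]
tool_rot: [-0.002, 0.737, -0.676, 0.003]
contact_force: [-0.2, -0.2, -1.4]
gripper_width: 0.533
t: 33.9
eef_pos: [0.6385, 0.0554, 0.0962]
tool_rot: [-0.002, 0.737, -0.676, 0.003]
contact_force: [-0.9, 0.4, 0.1]
gripper_width: 0.533
```

Stalled at 0.0963, so it is on the floor. Release and go for carton 3.

```bash
python3 -m creep '[[[0,0,0,0,0,0,0.05],[0,0,0,0,0,0,0.055],[0,0,0,0,0,0,0.06],[0,0,0,0,0,0,0.06],[0,0,0,0,0,-0.01,0.06],[0,0,0,0,0,-0.02,0.06],[0,0,0,0,0,-0.03,0.06],[0,0,0,0,0,-0.03,0.06],[0,0,0,0,0,-0.03,0.06],[0,0,0,0,0,-0.02,0.06],[0,0,0,0,0,0,0.06]]]' 40
python3 - <<'E'
from h import *
c=read_camera('wrist'); save(c,'w21'); cartons('top'); cartons('side'); goto([.416,-.396,.22],-84.8)
E
```

```text
t: 34.82
eef_pos: [0.6364, 0.0555, 0.2429]
tool_rot: [-0.001, 0.737, -0.676, 0.002]
contact_force: [0.3, 0.8, -0.5]
gripper_width: 0.703
top [377. 148.] 294 z 0.0444 hsv [  1. 208. 222.] c [ 733.9 -198.1] [112.7  30.8] long axis 88.7
top [472. 168.] 623 z 0.044 hsv [ 15. 125. 233.] c [ 663.4 -523.3] [172.3  55.5] long axis 0.8
top [436. 211.] 278 z 0.0416 hsv [140. 141. 216.] c [ 522.2 -400.7] [67.9 47.3] long axis 87.3
top [434. 243.] 282 z 0.0417 hsv [ 50.   5. 245.] c [ 416.3 -396.4] [48.4 65.2] long axis -19.3
top [455. 274.] 281 z 0.0418 hsv [ 19. 195. 242.] c [ 313.3 -468.3] [49.7 64.6] long axis -19.1
top [408. 277.] 270 z 0.0418 hsv [140. 145. 212.] c [ 303.2 -307.2] [45.5 67.1] long axis -33.0
side [306. 127.] 306 z 0.0446 hsv [ 14. 116. 205.] c [ 664.5 -521.8] [ 55.5 169.3] long axis -0.2
side [393. 144.] 149 z 0.0427 hsv [ 15. 177. 243.] c [ 314.  -467.2] [46.9 65.3] long axis -20.0
side [337. 149.] 141 z 0.0421 hsv [140. 133. 179.] c [ 523.4 -400.2] [68.7 46.8] long axis 88.0
side [366. 152.] 156 z 0.0425 hsv [ 51.   37.5 243. ] c [ 415.3 -395.4] [49.6 65.8] long axis -19.0
side [396. 170.] 181 z 0.0427 hsv [140. 133. 176.] c [ 302.8 -305.5] [51.  65.1] long axis -34.2
t 34.97 pos [0.6342 0.055  0.2374] F [ 0.4  0.5 -0.2] grip 0.704
turn [ 0.003 -0.001 -0.003] shift(cur) [0.4302 0.2567 0.0187] shift(after) [0.4294 0.2582 0.0174]
```

View pics/w21.png

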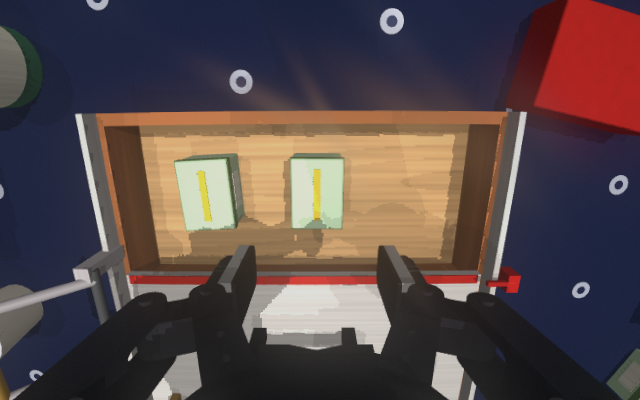

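Both cartons stand upright at (208,193) and (318,193). Next: carton 3 at (0.416, −0.396).

```bash
python3 -m creep '[[[0,0,0,0.015,0.009,0,0.075],[0,0,0,0.03,0.018,0,0.075],[0,0,0,0.03,0.018,0,0.075],[0,0,0,0.03,0.018,0,0.075],[0,0,0,0.03,0.018,0,0.075],[0,0,0,0.03,0.018,0,0.075],[0,0,0,0.03,0.018,0,0.075],[0,0,0,0.03,0.018,0,0.075],[0,0,0,0.03,0.018,0,0.075],[0,0,0,0.03,0.018,0,0.075],[0,0,0,0.03,0.018,0,0.075],[0,0,0,0.03,0.018,0,0.075],[0,0,0,0.03,0.018,0,0.075],[0,0,0,0.03,0.018,0,0.075],[0,0,0,0.01,0.006,0,0.075],[0,0,0.108,0,0,0,0.075],[0,0,0.108,0,0,0,0.075],[0,0,0.108,0,0,0,0.075],[0,0,0.108,0,0,0,0.075],[0,0,0,0,0,0,0.075]]]' 40
python3 - <<'E'
from h import *
goto([.416,-.396,.2],-109.5)
E
```

```text
t: 36.63
eef_pos: [0.3734, -0.4074, 0.2062]
tool_rot: [-0.021, -0.561, 0.827, 0.028]
contact_force: [-0.3, -0.1, -0.2]
gripper_width: 0.878
t 36.63 pos [ 0.3734 -0.4074  0.2062] F [-0.3 -0.1 -0.2] grip 0.878
turn [ 0.069 -0.002 -0.039] shift(cur) [-0.0263 -0.0357  0.0036] shift(after) [-0.0249 -0.0364  0.0062]
```

```bash
python3 -m creep '[[[0.069,0,-0.039,0,0,0,0.075],[0,0,0,-0.012,-0.018,0,0.075],[0,0,0,-0.012,-0.018,0.005,0.075],[0,0,0,0,0,0,0.075]]]' 40
python3 - <<'E'
from h import *
goto([.416,-.396,.12],-109.5); c=read_camera('wrist'); save(c,'w22'); wcarton(c,(.416,-.396))
E
```

```text
t: 36.97
eef_pos: [0.409, -0.3963, 0.1956]
tool_rot: [-0.003, -0.581, 0.814, 0.004]
contact_force: [0.6, -0.5, -0.1]
gripper_width: 0.879
t 36.97 pos [ 0.409  -0.3963  0.1956] F [ 0.6 -0.5 -0.1] grip 0.879
turn [ 0.009 -0.     0.009] shift(cur) [-0.0025 -0.0072  0.0756] shift(after) [-0.0026 -0.0065  0.0756]
wrist carton px [313. 196.] z 0.0425 c [ 416.7 -396.4] [46.3 64.5] long -19.3
```

View pics/w22.png

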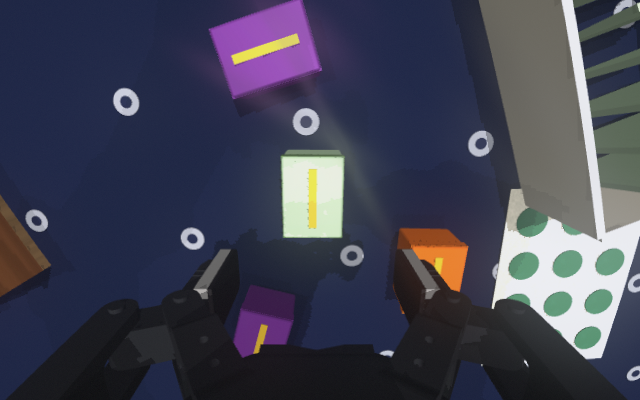

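Carton 3 (pale green) is at (313,196). The orange box at (433,255) and purple boxes at (265,48) and (265,320) stay out of the fingers' way. Descend.

```bash
python3 -m creep '[[[0.008,0,0.008,-0.003,-0.006,0.01,0.075],[0,0,0,0,-0.001,0.025,0.075],[0,0,0,0,0,0.025,0.075],[0,0,0,0,0,0.008,0.075],[0,0,0,0,0,0,0.075]]]' 40
python3 - <<'E'
from h import *
goto([.4165,-.3963,.0835],-109.3)
E
```

```text
t: 37.43
eef_pos: [0.4085, -0.3986, 0.1244]
tool_rot: [-0.003, -0.58, 0.815, 0.002]
contact_force: [-0.4, -0.6, 0.8]
gripper_width: 0.879
t 37.43 pos [ 0.4085 -0.3986  0.1244] F [-0.4 -0.6  0.8] grip 0.879
turn [ 0.007 -0.002  0.004] shift(cur) [-0.0049 -0.0071  0.0409] shift(after) [-0.0048 -0.0068  0.0409]
```

```bash
python3 -m creep '[[[0.007,-0.002,0,-0.003,-0.004,0.01,0.075],[0,0,0,-0.002,-0.003,0.014,0.075],[0,0,0,0,0,0.011,0.075],[0,0,0,0,0,0.005,0.075],[0,0,0,0,0,0,0.075]]]' 40
python3 - <<'E'
from h import *
goto([.4165,-.3963,.0835],-109.3); c=read_camera('wrist'); save(c,'w23')
E
```

```text
t: 37.85
eef_pos: [0.4164, -0.3975, 0.0826]
tool_rot: [0.0, -0.58, 0.814, -0.001]
contact_force: [-1.0, -0.2, -0.6]
gripper_width: 0.88
t 37.85 pos [ 0.4164 -0.3975  0.0826] F [-1.  -0.2 -0.6] grip 0.88
turn [-0.002 -0.001  0.004] shift(cur) [-0.0012  0.0003 -0.0009] shift(after) [-0.0012  0.0003 -0.0009]
```

View pics/w23.png

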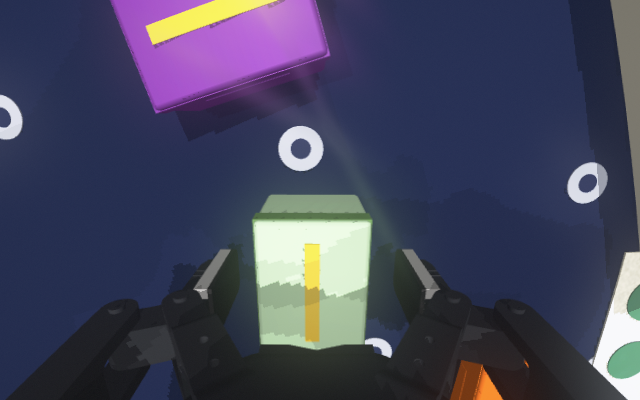

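Carton 3 is centred between the fingers (312,280). Grip, lift, and turn back.

```bash
python3 -m creep '[[[0,0,0,-0.001,0,0,0.06],[0,0,0,0,0,0,0.03],[0,0,0,0,0,0,0.03],[0,0,0,0,0,0,0.03],[0,0,0,0,0,0,0.03]]]' 40
python3 -m creep '[[[0,0,0,0,0,-0.01,0.03],[0,0,0,0,0,-0.02,0.03],[0,0,0,0,0,-0.025,0.03],[0,0,0,0,0,-0.03,0.03],[0,0,0,0,0,-0.03,0.03],[0,0,0,0,0,-0.02,0.03],[0,0,0,0,0,-0.01,0.03],[0,0,-0.108,0,0,0,0.03],[0,0,-0.108,0,0,0,0.03],[0,0,-0.108,0,0,0,0.03],[0,0,-0.108,0,0,0,0.03],[0,0,0,0,0,0,0.03]]]' 40
python3 - <<'E'
from h import *
goto([.641,-.034,.22],-84.8)
E
```

```text
t: 38.32
eef_pos: [0.4174, -0.3972, 0.0847]
tool_rot: [0.0, -0.58, 0.814, -0.002]
contact_force: [0.8, -0.7, -1.6]
gripper_width: 0.531
t: 39.32
eef_pos: [0.4145, -0.395, 0.2412]
tool_rot: [0.001, 0.748, -0.664, 0.001]
contact_force: [-0.1, 0.3, -2.3]
gripper_width: 0.531
t 39.32 pos [ 0.4145 -0.395   0.2412] F [-0.1  0.3 -2.3] grip 0.531
turn [-0.001 -0.003  0.028] shift(cur) [-0.3316 -0.2677  0.0204] shift(after) [-0.339  -0.2583  0.0212]
```

```bash
python3 -m creep '[[[0,0,0.028,0,0,0,0.03],[0,0,0,-0.014,-0.01,0,0.03],[0,0,0,-0.028,-0.0215,0,0.03],[0,0,0,-0.028,-0.0215,0,0.03],[0,0,0,-0.028,-0.0215,0,0.03],[0,0,0,-0.028,-0.0215,0,0.03],[0,0,0,-0.028,-0.0215,0,0.03],[0,0,0,-0.028,-0.0215,0,0.03],[0,0,0,-0.028,-0.0215,0,0.03],[0,0,0,-0.028,-0.0215,0,0.03],[0,0,0,-0.028,-0.0215,0,0.03],[0,0,0,-0.028,-0.0215,0,0.03],[0,0,0,-0.028,-0.0215,0,0.03],[0,0,0,-0.010,-0.008,0,0.03],[0,0,0,0,0,0,0.03]]]' 40
python3 - <<'E'
from h import *
goto([.641,-.034,.13],-84.8)
E
```

```text
t: 40.57
eef_pos: [0.6567, -0.0372, 0.2335]
tool_rot: [0.004, 0.708, -0.706, -0.003]
contact_force: [-0.1, 0.2, -1.8]
gripper_width: 0.533
t 40.57 pos [ 0.6567 -0.0372  0.2335] F [-0.1  0.2 -1.8] grip 0.533
turn [ 0.009 -0.001 -0.087] shift(cur) [-0.0035  0.0147  0.1036] shift(after) [-0.0047  0.0154  0.1035]
```

```bash
python3 -m creep '[[[0.009,0,-0.087,0,0,0,0.03],[0,0,0,-0.003,0.014,0.01,0.03],[0,0,0,0,0,0.022,0.03],[0,0,0,0,0,0.03,0.03],[0,0,0,0,0,0.022,0.03],[0,0,0,0,0,0.01,0.03],[0,0,0,0,0,0,0.03]]]' 40
python3 - <<'E'
from h import *
goto([.641,-.034,.096],-84.8); c=read_camera('wrist'); save(c,'w24')
E
```

```text
t: 41.15
eef_pos: [0.6394, -0.0407, 0.136]
tool_rot: [0.003, 0.732, -0.682, 0.001]
contact_force: [0.7, -0.2, -2.7]
gripper_width: 0.529
t 41.15 pos [ 0.6394 -0.0407  0.136 ] F [ 0.7 -0.2 -2.7] grip 0.529
turn [ 0.002 -0.006 -0.02 ] shift(cur) [-0.0068 -0.0022  0.0399] shift(after) [-0.0065 -0.0022  0.04  ]
```

View pics/w24.png

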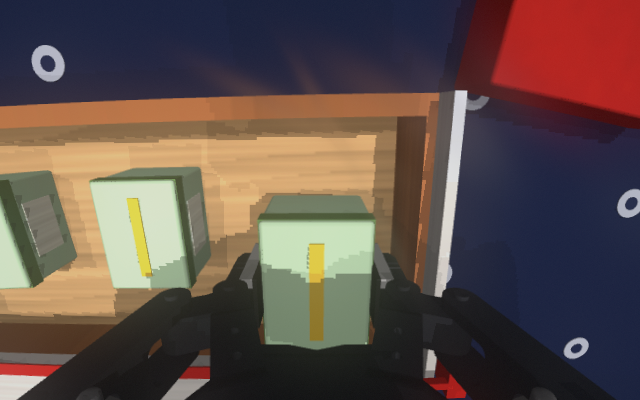

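```bash
python3 -m creep '[[[0,-0.005,-0.015,-0.005,-0.001,0.008,0.03],[0,0,0,-0.003,0,0.012,0.03],[0,0,0,0,0,0.008,0.03],[0,0,0,0,0,0.003,0.03],[0,0,0,0,0,0,0.03]]]' 40
python3 -m creep '[[[0,0,0,0,0,0.003,0.03],[0,0,0,0,0,0.002,0.03],[0,0,0,0,0,0,0.03]]]' 40
```

```text
t: 41.62
eef_pos: [0.6428, -0.033, 0.1075]
tool_rot: [-0.001, 0.736, -0.677, 0.002]
contact_force: [-0.6, 0.2, -3.2]
gripper_width: 0.529
t: 41.87
eef_pos: [0.6434, -0.0328, 0.1026]
tool_rot: [-0.002, 0.736, -0.677, 0.003]
contact_force: [0.4, 0.0, -1.7]
gripper_width: 0.531
```

```bash
python3 -m creep '[[[0,0,0,0,0,0.002,0.03],[0,0,0,0,0,0.002,0.03],[0,0,0,0,0,0,0.03]]]' 40
python3 -m creep '[[[0,0,0,0,0,0.002,0.03],[0,0,0,0,0,0,0.03]]]' 40
python3 -m creep '[[[0,0,0,0,0,0.0015,0.03],[0,0,0,0,0,0,0.03]]]' 40
python3 -m creep '[[[0,0,0,0,0,0.0015,0.03],[0,0,0,0,0,0,0.03]]]' 40
python3 -m creep '[[[0,0,0,0,0,0.0015,0.03],[0,0,0,0,0,0,0.03]]]' 40
```

```text
t: 42.12
eef_pos: [0.6439, -0.033, 0.0989]
tool_rot: [-0.002, 0.736, -0.677, 0.003]
contact_force: [-0.8, 1.0, -2.2]
gripper_width: 0.531
t: 42.28
eef_pos: [0.644, -0.033, 0.0968]
tool_rot: [-0.002, 0.736, -0.677, 0.003]
contact_force: [-0.7, -0.7, -2.7]
gripper_width: 0.531
t: 42.45
eef_pos: [0.644, -0.0331, 0.0953]
tool_rot: [-0.002, 0.736, -0.677, 0.003]
contact_force: [0.3, -0.4, -2.3]
gripper_width: 0.531
t: 42.62
eef_pos: [0.6444, -0.0331, 0.0942]
tool_rot: [-0.003, 0.736, -0.677, 0.004]
contact_force: [0.2, -0.9, -1.4]
gripper_width: 0.532
t: 42.78
eef_pos: [0.6447, -0.0331, 0.0944]
tool_rot: [-0.002, 0.736, -0.677, 0.004]
contact_force: [0.5, -0.3, -2.5]
gripper_width: 0.533
```

Stalled at 0.0943 ≈ 0.0847 + 0.010, so it is on the floor. Release and rise.

```bash
python3 -m creep '[[[0,0,0,0,0,0,0.05],[0,0,0,0,0,0,0.055],[0,0,0,0,0,0,0.06],[0,0,0,0,0,0,0.06],[0,0,0,0,0,-0.01,0.06],[0,0,0,0,0,-0.02,0.06],[0,0,0,0,0,-0.03,0.06],[0,0,0,0,0,-0.03,0.06],[0,0,0,0,0,-0.03,0.06],[0,0,0,0,0,-0.03,0.06],[0,0,0,0,0,0,0.06]]]' 40
python3 - <<'E'
from h import *
c=read_camera('wrist'); save(c,'w25'); c=read_camera('top'); save(c,'t25'); c=read_camera('side'); save(c,'s25'); goto([.60,.03,.24],5.2)
P=cloud(read_camera('wrist')); print(get_obs()['q'].round(2))
E
```

```text
t: 43.7
eef_pos: [0.6426, -0.0324, 0.2525]
tool_rot: [-0.002, 0.736, -0.677, 0.003]
contact_force: [1.5, 0.8, -0.0]
gripper_width: 0.705
t 43.85 pos [ 0.6397 -0.0327  0.2457] F [-0.4 -0.5  0.2] grip 0.704
turn [ 0.003  0.002 -1.578] shift(cur) [-0.0658  0.0343  0.0057] shift(after) [-0.0338 -0.066   0.0057]
[ 0.14  0.49 -0.25  1.68  0.14  0.99 -1.65]
```

View pics/w25.png

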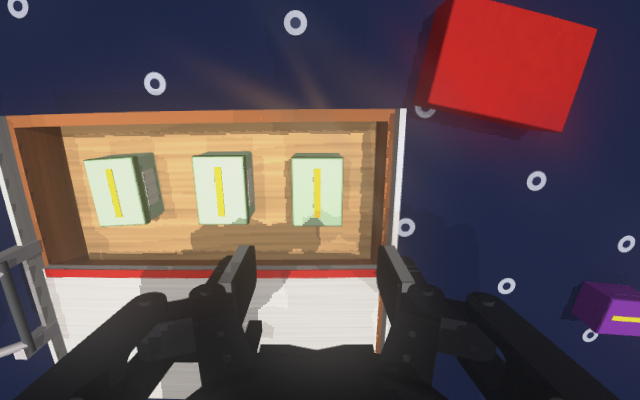

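View pics/t25.png

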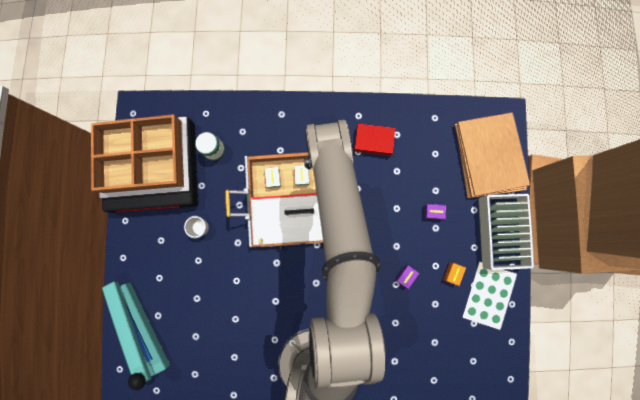

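View pics/s25.png

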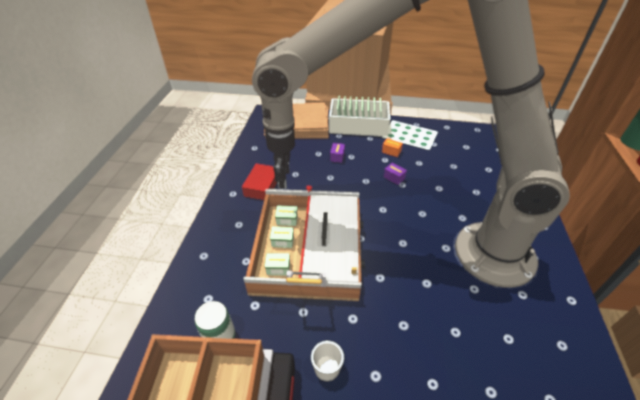

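All three cartons stand upright in the compartment: wrist (115,190), (221,188) and (317,190). No other green carton is left, and the bystanders haven't moved. Now turn and go to the handle.

```bash
python3 -m creep '[[[0,0,-0.12,0,0,0,0.05],[0,0,-0.12,0,0,0,0.05],[0,0,-0.12,0,0,0,0.05],[0,0,-0.12,0,0,0,0.05],[0,0,-0.12,0,0,0,0.05],[0,0,-0.12,0,0,0,0.05],[0,0,-0.12,0,0,0,0.05],[0,0,-0.12,0,0,0,0.05],[0,0,-0.12,0,0,0,0.05],[0,0,-0.12,0,0,0,0.05],[0,0,-0.12,0,0,0,0.05],[0,0,-0.12,0,0,0,0.05],[0,0,-0.12,0,0,0,0.05],[0,0,0,0,0,0,0.05]]]' 60
python3 - <<'E'
from h import *
goto([.508,.056,.23],5.2); gap(mu=(349.5,352.9))
E
```

```text
t: 45.07
eef_pos: [0.6263, -0.033, 0.2187]
tool_rot: [-0.002, 0.997, 0.069, -0.025]
contact_force: [-1.0, 1.3, -0.6]
gripper_width: 0.581
t 45.07 pos [ 0.6263 -0.033   0.2187] F [-1.   1.3 -0.6] grip 0.581
turn [-0.007  0.049  0.048] shift(cur) [-0.1054 -0.1045 -0.0053] shift(after) [-0.1098 -0.0994 -0.0113]Traceback (most recent call last):
  File "<stdin>", line 2, in <module>
  File "h.py", line 64, in gap
    M=onz(c,m,zm); n=np.array([1,-s[0]])
  File "h.py", line 13, in onz
    o,d=ray(c,uv); s=(z-o[2])/d[:,2]; return o+d*s[:,None]
        ~~~^^^^^^
  File "h.py", line 9, in ray
    p=cv2.undistortPoints(np.array(uv,float).reshape(-1,1,2),K(c),np.array(c['D'],float)).reshape(-1,2)
      ~~~~~~~~~~~~~~~~~~~^^^^^^^^^^^^^^^^^^^^^^^^^^^^^^^^^^^^^^^^^^^^^^^^^^^^^^^^^^^^^^^^
cv2.error: OpenCV(4.12.0) /io/opencv/modules/calib3d/src/undistort.dispatch.cpp:347: error: (-215:Assertion failed) CV_IS_MAT(_src) && CV_IS_MAT(_dst) && (_src->rows == 1 || _src->cols == 1) && (_dst->rows == 1 || _dst->cols == 1) && _src->cols + _src->rows - 1 == _dst->rows + _dst->cols - 1 && (CV_MAT_TYPE(_src->type) == CV_32FC2 || CV_MAT_TYPE(_src->type) == CV_64FC2) && (CV_MAT_TYPE(_dst->type) == CV_32FC2 || CV_MAT_TYPE(_dst->type) == CV_64FC2) in function 'cvUndistortPointsInternal'
```

The arm hides the marker from the top camera, so skip that check and move to the handle.

```bash
python3 -m creep '[[[-0.007,0.049,0.048,0,0,-0.01,0.05],[0,0,0,-0.022,-0.02,0,0.05],[0,0,0,-0.022,-0.02,0,0.05],[0,0,0,-0.022,-0.02,0,0.05],[0,0,0,-0.022,-0.02,0,0.05],[0,0,0,-0.018,-0.017,0,0.05],[0,0,0,0,0,0,0.05]]]' 60
python3 - <<'E'
from h import *
goto([.508,.056,.1635],5.2);c=read_camera('wrist'); save(c,'w26')
E
```

```text
t: 45.7
eef_pos: [0.5076, 0.0574, 0.2224]
tool_rot: [-0.001, 1.0, 0.023, -0.004]
contact_force: [-0.0, -0.2, 0.5]
gripper_width: 0.586
t 45.70 pos [0.5076 0.0574 0.2224] F [-0.  -0.2  0.5] grip 0.586
turn [-0.002  0.008 -0.045] shift(cur) [0.0008 0.0015 0.0589] shift(after) [0.0003 0.0014 0.0589]
```

View pics/w26.png

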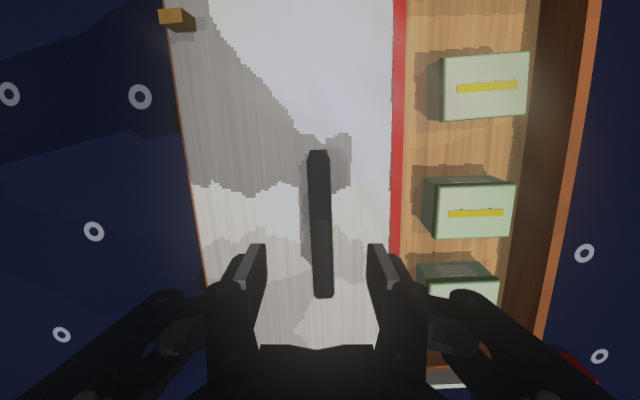

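The handle is centred at (320,222). Turn, descend, and grip.

```bash
python3 -m creep '[[[0,0.008,-0.04,0,0,0,0.05],[0,0,0,0,0.001,0.015,0.05],[0,0,0,0,0,0.02,0.05],[0,0,0,0,0,0.015,0.05],[0,0,0,0,0,0,0.05]]]' 60
python3 - <<'E'
from h import *
goto([.508,.056,.1635],5.2)
E
```

```text
t: 46.17
eef_pos: [0.513, 0.0518, 0.1707]
tool_rot: [0.0, 0.999, 0.034, 0.002]
contact_force: [-0.4, -0.2, -0.0]
gripper_width: 0.584
t 46.17 pos [0.513  0.0518 0.1707] F [-0.4 -0.2 -0. ] grip 0.584
turn [ 0.    -0.004 -0.023] shift(cur) [-0.0047 -0.0045  0.0072] shift(after) [-0.0046 -0.0046  0.0072]
```

```bash
python3 -m creep '[[[0,0,-0.022,-0.003,-0.003,0.003,0.05],[0,0,0,-0.002,-0.001,0.004,0.05],[0,0,0,0,0,0,0.05]]]' 60
python3 - <<'E'
from h import *
goto([.508,.056,.1635],5.2);c=read_camera('wrist'); save(c,'w27')
E
```

```text
t: 46.42
eef_pos: [0.5087, 0.0544, 0.1631]
tool_rot: [0.0, 0.999, 0.043, 0.002]
contact_force: [-1.0, -0.3, -0.4]
gripper_width: 0.585
t 46.42 pos [0.5087 0.0544 0.1631] F [-1.  -0.3 -0.4] grip 0.585
turn [ 0.    -0.004 -0.005] shift(cur) [-0.0006 -0.0017 -0.0004] shift(after) [-0.0006 -0.0017 -0.0004]
```

View pics/w27.png

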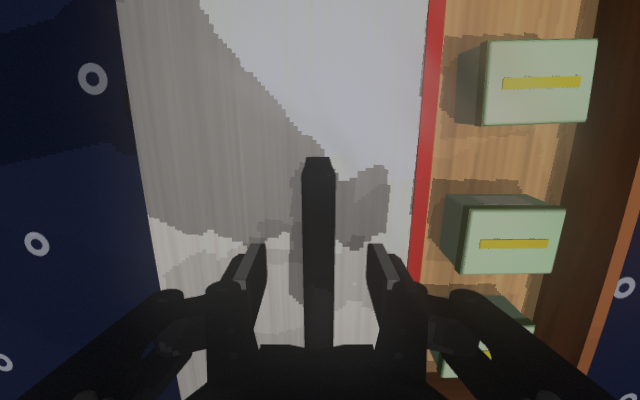

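```bash
python3 -m creep '[[[0,0,0,0,0,0,0.02],[0,0,0,0,0,0,0.0],[0,0,0,0,0,0,0.0],[0,0,0,0,0,0,0.0]]]' 60
python3 -m creep '[[[0,0,0,0.006,0,0,0.0],[0,0,0,0.01,0,0,0.0],[0,0,0,0.01,0,0,0.0],[0,0,0,0.01,0,0,0.0],[0,0,0,0.01,0,0,0.0],[0,0,0,0.01,0,0,0.0],[0,0,0,0.01,0,0,0.0],[0,0,0,0,0,0,0.0]]]' 60
python3 - <<'E'
from h import *
goto([.6375,.0675,.163],5.2)
E
```

```text
t: 46.8
eef_pos: [0.5099, 0.0545, 0.1653]
tool_rot: [0.0, 0.999, 0.043, 0.003]
contact_force: [0.8, 0.8, -5.3]
gripper_width: 0.149
t: 47.47
eef_pos: [0.5627, 0.0599, 0.1652]
tool_rot: [0.006, 0.999, 0.044, -0.013]
contact_force: [8.1, 0.1, -9.9]
gripper_width: 0.142
t 47.47 pos [0.5627 0.0599 0.1652] F [ 8.1  0.1 -9.9] grip 0.142
turn [ 0.01   0.027 -0.003] shift(cur) [ 0.0753 -0.001   0.0002] shift(after) [ 0.0752 -0.0008  0.0022]
```

```bash
python3 -m creep '[[[0.01,0.027,0,0.01,0,0,0.0],[0,0.004,0,0.01,0,0,0.0],[0,0.004,0,0.01,0,0,0.0],[0,0.004,0,0.01,0,0,0.0],[0,0.004,0,0.01,0,0,0.0],[0,0.004,0,0.01,0,0,0.0],[0,0,0,0.01,0,0,0.0],[0,0,0,0.006,0,0,0.0],[0,0,0,0,0,0,0.0]]]' 60
python3 - <<'E'
from h import *
goto([.6375,.0675,.163],5.2)
E
```

```text
t: 48.22
eef_pos: [0.6222, 0.0653, 0.1652]
tool_rot: [0.006, 0.999, 0.044, -0.009]
contact_force: [4.2, 0.9, -5.5]
gripper_width: 0.154
t 48.22 pos [0.6222 0.0653 0.1652] F [ 4.2  0.9 -5.5] grip 0.154
turn [ 0.011  0.019 -0.002] shift(cur) [ 0.0155 -0.0009  0.0019] shift(after) [ 0.0154 -0.0008  0.0022]
```

```bash
python3 -m creep '[[[0.008,0.019,0,0.008,0,0,0.0],[0,0,0,0.008,0,0,0.0],[0,0,0,0.006,0,0,0.0],[0,0,0,0.005,0,0,0.0],[0,0,0,0,0,0,0.0]]]' 60
python3 -m creep '[[[0,0.01,0,0.004,0,0,0.0],[0,0,0,0.004,0,0,0.0],[0,0,0,0,0,0,0.0]]]' 60
python3 - <<'E'
from h import *
goto([.6375,.0675,.163],5.2)
E
```

```text
t: 48.63
eef_pos: [0.6397, 0.0667, 0.1652]
tool_rot: [0.004, 0.999, 0.044, -0.01]
contact_force: [7.6, -0.3, -8.2]
gripper_width: 0.151
t: 48.88
eef_pos: [0.64, 0.0669, 0.1652]
tool_rot: [0.006, 0.999, 0.045, -0.013]
contact_force: [8.8, 0.1, -9.4]
gripper_width: 0.151
t 48.88 pos [0.64   0.0669 0.1652] F [ 8.8  0.1 -9.4] grip 0.151
turn [ 0.011  0.027 -0.001] shift(cur) [-0.0024 -0.0008  0.0023] shift(after) [-0.0025 -0.0008  0.0022]
```

Stalled at 0.640 with force, so probably shut. One firmer push to be sure.

```bash
python3 -m creep '[[[0,0.02,0,0.008,0,0,0.0],[0,0,0,0.008,0,0,0.0],[0,0,0,0.008,0,0,0.0],[0,0,0,0,0,0,0.0]]]' 60
python3 -m creep '[[[0,0,0,0,0,0,0.05],[0,0,0,0,0,0,0.05],[0,0,0,0,0,0,0.05],[0,0.02,0,0,0,0,0.05],[0,0,0,0,0,-0.02,0.05],[0,0,0,0,0,-0.03,0.05],[0,0,0,0,0,-0.03,0.05],[0,0,0,0,0,-0.02,0.05],[0,0,0,0,0,0,0.05]]]' 60
python3 - <<'E'
from h import *
goto([.6375,.0675,.25],5.2); c=read_camera('wrist'); save(c,'w28'); c=read_camera('side'); save(c,'s28',(235,160,375,310),4)
print(get_obs()['q'].round(2))
E
```

```text
t: 49.22
eef_pos: [0.6415, 0.0677, 0.165]
tool_rot: [0.013, 0.998, 0.046, -0.029]
contact_force: [9.6, 0.5, -11.4]
gripper_width: 0.154
t: 49.97
eef_pos: [0.6469, 0.0695, 0.2664]
tool_rot: [0.011, 0.999, 0.045, -0.017]
contact_force: [0.5, 0.7, 0.9]
gripper_width: 0.586
t 49.97 pos [0.6469 0.0695 0.2664] F [0.5 0.7 0.9] grip 0.586
turn [ 0.02   0.035 -0.001] shift(cur) [-0.009   0.0009  0.0168] shift(after) [-0.0096  0.0012  0.0164]
[ 0.22  0.56 -0.61  1.6   0.36  1.13 -0.4 ]
```

View pics/w28.png

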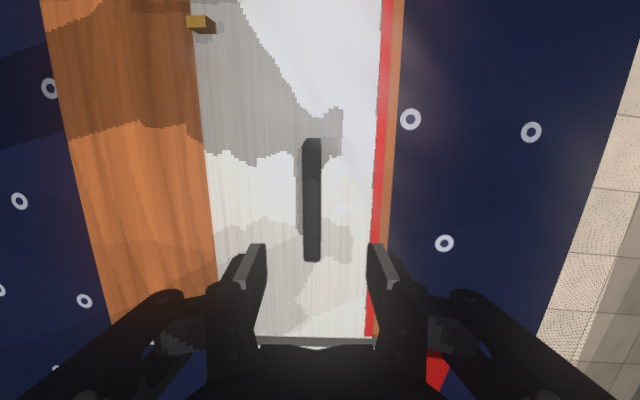

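View pics/s28.png

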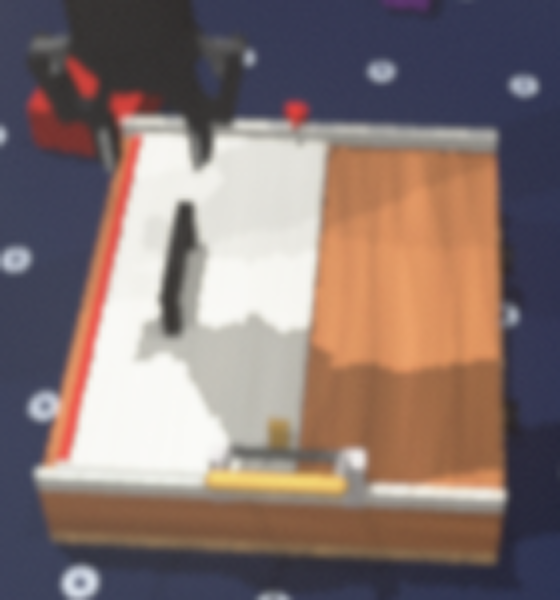

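The gate looks shut: the red stripe abuts the far wall in both views. Enlarge to check for any gap.

```bash
python3 - <<'E'
from h import *
c=read_camera('wrist'); save(c,'w28c',(350,90,430,190),6); print(c['color'][140,375:412].tolist())
E
```

```text
[[216, 217, 222], [216, 216, 222], [216, 216, 222], [216, 213, 213], [203, 151, 147], [206, 83, 81], [213, 80, 77], [213, 78, 77], [212, 78, 76], [212, 79, 76], [212, 78, 75], [212, 78, 75], [212, 77, 75], [212, 78, 75], [194, 99, 81], [179, 113, 83], [176, 116, 85], [184, 120, 86], [187, 122, 87], [186, 122, 87], [186, 121, 86], [186, 122, 86], [186, 121, 87], [185, 120, 85], [104, 77, 78], [68, 62, 77], [66, 61, 76], [66, 61, 76], [65, 60, 75], [66, 61, 76], [66, 61, 76], [66, 61, 77], [66, 61, 78], [67, 61, 78], [66, 60, 76], [66, 60, 78], [66, 60, 77]]
```

View pics/w28c.png

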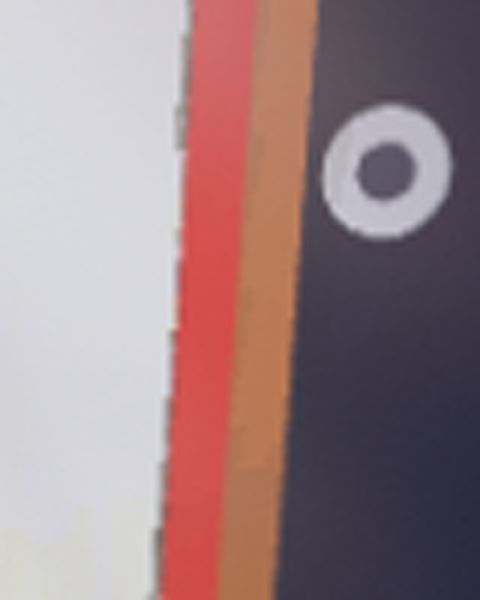

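Shut with no gap. Now turn back and go to the hasp.

```bash
python3 -m creep '[[[0.02,0.035,0,0,0,-0.01,0.04],[0,0,0.12,0,0,-0.01,0.04],[0,0,0.12,0,0,-0.01,0.04],[0,0,0.12,0,0,0,0.04],[0,0,0.12,0,0,0,0.04],[0,0,0.12,0,0,0,0.04],[0,0,0.12,0,0,0,0.04],[0,0,0.12,0,0,0,0.04],[0,0,0.12,0,0,0,0.04],[0,0,0.12,0,0,0,0.04],[0,0,0.12,0,0,0,0.04],[0,0,0.12,0,0,0,0.04],[0,0,0.12,0,0,0,0.04],[0,0,0.12,0,0,0,0.04],[0,0,0,0,0,0,0.04]]]' 25
python3 - <<'E'
from h import *
goto([.5284,.2768,.29],-84.8)
E
```

```text
t: 51.37
eef_pos: [0.6346, 0.0624, 0.2605]
tool_rot: [0.021, 0.719, -0.694, -0.015]
contact_force: [-0.7, 0.1, -0.8]
gripper_width: 0.469
t 51.37 pos [0.6346 0.0624 0.2605] F [-0.7  0.1 -0.8] grip 0.469
turn [ 0.051 -0.006 -0.055] shift(cur) [-0.2179  0.0998 -0.0261] shift(after) [-0.2232  0.0863 -0.0295]
```

```bash
python3 -m creep '[[[0.051,-0.006,-0.055,0,0,-0.02,0.04],[0,0,0,-0.015,0.006,-0.01,0.04],[0,0,0,-0.03,0.012,0,0.04],[0,0,0,-0.03,0.012,0,0.04],[0,0,0,-0.03,0.012,0,0.04],[0,0,0,-0.03,0.012,0,0.04],[0,0,0,-0.03,0.012,0,0.04],[0,0,0,-0.03,0.012,0,0.04],[0,0,0,-0.025,0.008,0,0.04],[0,0,0,0,0,0,0.04]]]' 25
python3 - <<'E'
from h import *
goto([.5284,.2768,.21],-84.8); c=read_camera('wrist'); save(c,'w29')
E
```

```text
t: 52.2
eef_pos: [0.5142, 0.2843, 0.2819]
tool_rot: [0.01, 0.745, -0.667, -0.006]
contact_force: [-0.2, 0.2, -0.0]
gripper_width: 0.466
t 52.20 pos [0.5142 0.2843 0.2819] F [-0.2  0.2 -0. ] grip 0.466
turn [ 0.023 -0.005  0.019] shift(cur) [ 0.0087 -0.015   0.0716] shift(after) [ 0.0088 -0.0135  0.0719]
```

View pics/w29.png

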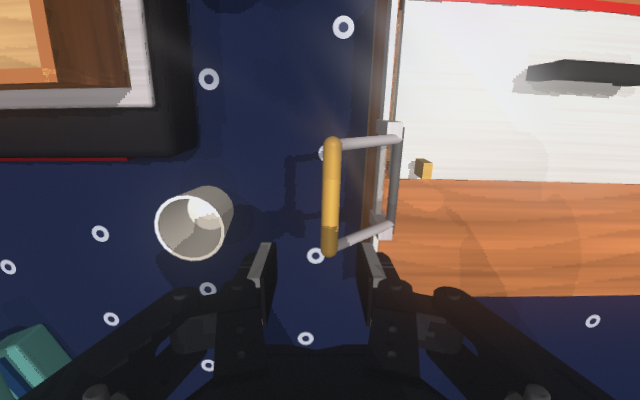

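```bash
python3 - <<'E'
from h import *
c=read_camera('wrist'); print(depth(c,[(333,145),(331,197),(330,248)]).round(4), onz(c,[(333,139),(331.5,197),(330,255)],.158).round(4))
E
python3 -m creep '[[[0.02,-0.005,0.019,0,0,0,0.04],[0,0,0,0.008,-0.012,0,0.04],[0,0,0,0,0,0,0.04]]]' 25
python3 - <<'E'
from h import *
goto([.5284,.2768,.21],-84.8); c=read_camera('wrist'); save(c,'w30')
E
```

```text
[[0.5646 0.2762 0.1591]
 [0.5316 0.2734 0.1605]
 [0.4954 0.2696 0.1603]] [[0.5681 0.2765 0.158 ]
 [0.5309 0.2729 0.158 ]
 [0.489  0.2687 0.158 ]]
t: 52.55
eef_pos: [0.531, 0.269, 0.2805]
tool_rot: [0.003, 0.735, -0.678, 0.002]
contact_force: [1.0, -0.9, 0.5]
gripper_width: 0.469
t 52.55 pos [0.531  0.269  0.2805] F [ 1.  -0.9  0.5] grip 0.469
turn [ 0.002 -0.006 -0.009] shift(cur) [-0.0084  0.0019  0.0705] shift(after) [-0.008   0.0019  0.0705]
```

View pics/w30.png

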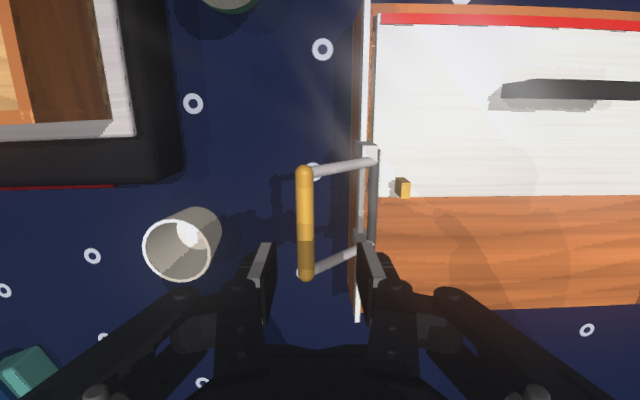

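The bar is at (0.531, 0.273), top z 0.160, so θ≈2.39. Descend onto it.

```bash
python3 -m creep '[[[0,-0.006,-0.008,-0.005,0.001,0.01,0.04],[0,0,0,0,0,0.02,0.04],[0,0,0,0,0,0.02,0.04],[0,0,0,0,0,0.015,0.04],[0,0,0,0,0,0.005,0.04],[0,0,0,0,0,0,0.04]]]' 25
python3 - <<'E'
from h import *
goto([.5305,.274,.208],-84.8); c=read_camera('wrist'); save(c,'w31')
E
```

```text
t: 53.1
eef_pos: [0.529, 0.2729, 0.2057]
tool_rot: [-0.0, 0.736, -0.677, -0.002]
contact_force: [0.3, -0.3, 0.5]
gripper_width: 0.468
t 53.10 pos [0.529  0.2729 0.2057] F [ 0.3 -0.3  0.5] grip 0.468
turn [ 0.002  0.003 -0.006] shift(cur) [-0.001  -0.0016 -0.0023] shift(after) [-0.001  -0.0016 -0.0023]
```

View pics/w31.png

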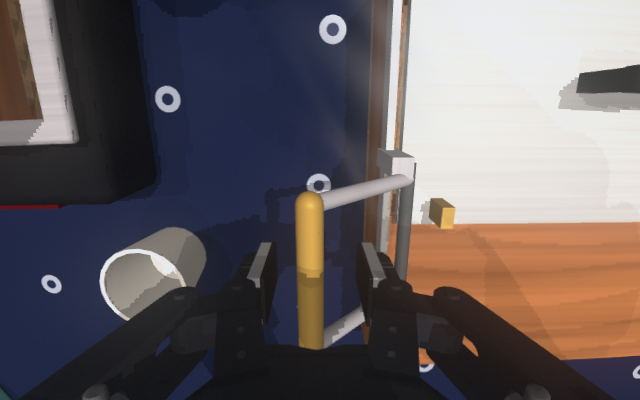

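```bash
python3 -m creep '[[[0,0,0,0,0,0,0.0],[0,0,0,0,0,0,0.0],[0,0,0,0,0,0,0.0],[0,0,0,0,0,0,0.0]]]' 25
python3 - <<'E'
from h import *
arc([2.25,2.1,1.95,1.8,1.65])
E
```

```text
t: 53.48
eef_pos: [0.5293, 0.2745, 0.2085]
tool_rot: [-0.002, 0.737, -0.676, -0.002]
contact_force: [1.3, -3.1, -6.7]
gripper_width: 0.126
pos [0.5293 0.2745 0.2085] F [ 1.3 -3.1 -6.7] grip 0.126 theta 2.413 r 0.0743
2.25 shift from now [ 0.0083  0.0013 -0.0089]
2.1 shift from now [ 0.0175  0.0012 -0.0154]
1.95 shift from now [ 0.0276  0.0012 -0.0204]
1.8 shift from now [ 0.0383  0.0011 -0.0238]
1.65 shift from now [ 0.0494  0.0011 -0.0256]
```

```bash
python3 -m creep '[[[0,0,0,0.008,0,-0.009,0.0],[0,0,0,0.009,0,-0.0065,0.0],[0,0,0,0.010,0,-0.005,0.0],[0,0,0,0.0105,0,-0.0035,0.0],[0,0,0,0,0,0,0.0]]]' 25
python3 - <<'E'
from h import *
arc([1.8,1.65,1.5,1.35,1.2])
E
```

```text
t: 53.9
eef_pos: [0.5329, 0.2337, 0.2338]
tool_rot: [-0.003, 0.737, -0.676, -0.002]
contact_force: [1.1, 0.5, -6.9]
gripper_width: 0.13
pos [0.5329 0.2337 0.2338] F [ 1.1  0.5 -6.9] grip 0.13 theta 1.762 r 0.0762
1.8 shift from now [-0.0026  0.0012  0.0017]
1.65 shift from now [ 0.0085  0.0012 -0.0001]
1.5 shift from now [ 0.0198  0.0011 -0.0002]
1.35 shift from now [0.0309 0.0011 0.0014]
1.2 shift from now [0.0417 0.001  0.0046]
```

```bash
python3 -m creep '[[[0,0,0,0.010,0.001,0,0.0],[0,0,0,0.010,0,0.0005,0.0],[0,0,0,0.0105,0,0.002,0.0],[0,0,0,0.0105,0,0.003,0.0],[0,0,0,0,0,0,0.0]]]' 25
python3 - <<'E'
from h import *
arc([1.2,1.05,.9,.75,.6])
E
```

```text
t: 54.32
eef_pos: [0.5362, 0.1951, 0.2326]
tool_rot: [-0.009, 0.738, -0.675, -0.003]
contact_force: [0.4, 2.0, -7.1]
gripper_width: 0.127
pos [0.5362 0.1951 0.2326] F [ 0.4  2.  -7.1] grip 0.127 theta 1.252 r 0.0775
1.2 shift from now [0.0029 0.0011 0.0036]
1.05 shift from now [0.0131 0.0011 0.0083]
0.9 shift from now [0.0225 0.0011 0.0145]
0.75 shift from now [0.0309 0.0012 0.022 ]
0.6 shift from now [0.0381 0.0012 0.0306]
```

```bash
python3 -m creep '[[[0,0,0,0.010,0.001,0.006,0.0],[0,0,0,0.009,0,0.007,0.0],[0,0,0,0.0085,0,0.0075,0.0],[0,0,0,0.0075,0,0.0085,0.0],[0,0,0,0,0,0,0.0]]]' 25
python3 - <<'E'
from h import *
arc([.6,.45,.3,.15,0])
E
```

```text
t: 54.73
eef_pos: [0.5395, 0.1591, 0.2039]
tool_rot: [-0.01, 0.738, -0.675, -0.002]
contact_force: [0.9, 2.0, -1.5]
gripper_width: 0.13
pos [0.5395 0.1591 0.2039] F [ 0.9  2.  -1.5] grip 0.13 theta 0.64 r 0.0753
0.6 shift from now [0.0016 0.001  0.0026]
0.45 shift from now [0.0074 0.0011 0.0122]
0.3 shift from now [0.0116 0.0013 0.0226]
0.15 shift from now [0.0143 0.0014 0.0335]
0 shift from now [0.0154 0.0015 0.0447]
```

```bash
python3 -m creep '[[[0,0,0,0.006,0.001,0.010,0.0],[0,0,0,0.0045,0,0.011,0.0],[0,0,0,0.003,0,0.011,0.0],[0,0,0,0.0015,0,0.010,0.0],[0,0,0,0,0,0,0.0]]]' 25
python3 - <<'E'
from h import *
arc([.15,0])
E
```

```text
t: 55.15
eef_pos: [0.5409, 0.1454, 0.1597]
tool_rot: [-0.011, 0.738, -0.674, -0.002]
contact_force: [-2.0, 0.8, 8.2]
gripper_width: 0.131
pos [0.5409 0.1454 0.1597] F [-2.   0.8  8.2] grip 0.131 theta 0.009 r 0.0742
0.15 shift from now [-0.0003  0.001  -0.0105]
0 shift from now [0.0008 0.0012 0.0007]
```

```bash
python3 -m creep '[[[0,0,0,0,0,0.004,0.0],[0,0,0,0,0,0.003,0.0],[0,0,0,0,0,0,0.0]]]' 25
python3 -m creep '[[[0,0,0,0,0,0,0.03],[0,0,0,0,0,0,0.035],[0,0,0,0,0,0,0.035],[0,0,0,0,0,0,0.035],[0,0,0,0,0,-0.01,0.035],[0,0,0,0,0,-0.02,0.035],[0,0,0,0,0,-0.03,0.035],[0,0,0,0,0,-0.03,0.035],[0,0,0,0,0,-0.03,0.035],[0,0,0,0,0,0,0.035]]]' 25
python3 - <<'E'
from h import *
c=read_camera('wrist'); save(c,'w32'); goto([.5,-.1,.35])
c=read_camera('side'); save(c,'s32',(235,160,375,310),4)
E
```

```text
t: 55.4
eef_pos: [0.542, 0.1457, 0.1575]
tool_rot: [-0.01, 0.739, -0.674, 0.0]
contact_force: [-3.7, 1.7, 0.0]
gripper_width: 0.127
t: 56.23
eef_pos: [0.5397, 0.1403, 0.2784]
tool_rot: [-0.004, 0.739, -0.674, -0.001]
contact_force: [0.8, 0.8, -0.2]
gripper_width: 0.407
t 56.28 pos [0.5389 0.1398 0.276 ] F [-0.3  0.2 -0.8] grip 0.408
turn [0. 0. 0.] shift(cur) [ 0.2349  0.0603 -0.0756] shift(after) [ 0.2349  0.0603 -0.0756]
```

View pics/w32.png

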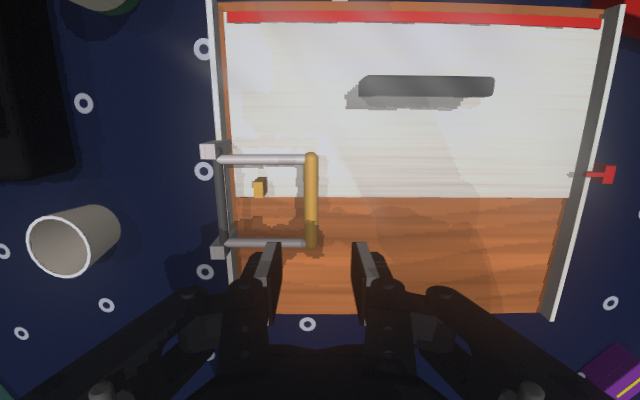

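View pics/s32.png

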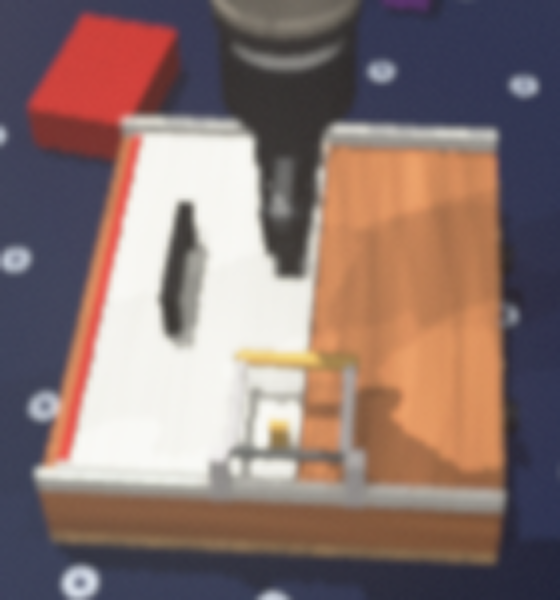

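```bash
python3 - <<'E'
from h import *
c=read_camera('wrist'); print(depth(c,[(311,165),(311,190),(311,215),(311,235),(265,159),(225,158)]).round(4))
# gate edge vs wall
r=redness(c['color'])
for u in (300,400,500): print(u, c['color'][4:30,u].tolist()[::2])
t=read_camera('top'); save(t,'tend'); gap(t,u0=255,u1=300,band=(145,170),mu=(350,352))if 0 else None
P=cloud(t); 
E
```

```text
[[0.5687 0.1468 0.1088]
 [0.5489 0.1451 0.1089]
 [0.529  0.1433 0.1111]
 [0.5113 0.1418 0.1099]
 [0.5699 0.1825 0.1076]
 [0.5678 0.2136 0.107 ]]
300 [[189, 92, 78], [195, 85, 78], [195, 89, 82], [195, 91, 85], [195, 94, 88], [195, 97, 91], [159, 149, 144], [203, 198, 196], [202, 197, 194], [202, 198, 197], [203, 198, 196], [203, 199, 198], [203, 199, 198]]
400 [[185, 99, 72], [201, 73, 67], [200, 74, 68], [200, 76, 70], [200, 79, 73], [201, 82, 76], [136, 107, 103], [203, 201, 207], [202, 200, 207], [202, 200, 206], [202, 198, 205], [201, 198, 205], [201, 198, 204]]
500 [[168, 106, 72], [169, 108, 75], [199, 69, 63], [199, 71, 66], [199, 73, 68], [199, 75, 70], [199, 77, 72], [175, 118, 117], [202, 199, 203], [201, 199, 196], [202, 199, 197], [202, 198, 204], [203, 200, 206]]
```

View pics/tend.png

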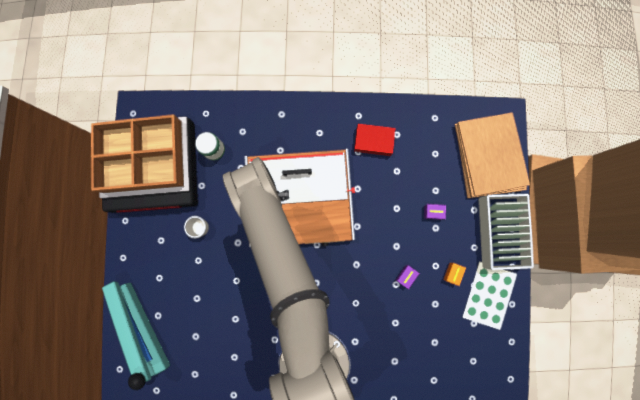

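The bar's top is at z≈0.109–0.110 as at the start, so the hasp is level. The gate is shut. The cup (195,227), tin (209,146), red box (375,139) and marker (352,189) are at their original pixels, and the gripper is clear. Hand in.

```bash
python3 -c "
from station import *
print(get_obs()['t']); print(hand_in())"
```

```text
56.4333
the job is handed in; nothing more can be done
None
```

I put all three green cartons away in the chest, shut the gate and swung the hasp back down over its catch, then handed the job in at t = 56 s.

- **Hasp and gate:** I swung the hasp off to about 2.4 rad. I then pulled the gate until its red edge was 0.7 mm short of the marker by the wrist camera, not beyond it. The coarser top camera read that gap as about 2 mm.
- **Cartons:** Only three green cartons were there. Each was lowered until it met the compartment floor, then released. The last look before shutting the gate showed all three upright inside. The orange and purple look-alikes were left alone.
- **Last checks:**
  - The red edge met the far wall with no gap visible.
  - The hasp bar read 0.109–0.111 m high at its top, against 0.109 m at the start.
  - The cup, tin, red box and marker were at their starting pixels.
  - The gripper was clear of everything.
- **Weaker checks:**
  - Just before I gripped the first carton the arm drifted about 2 cm. I corrected it without any contact force showing.
  - The force readings were too noisy to show the cartons touching down, so I judged that from the arm's height no longer dropping.
  - The arm hid the marker just before I pushed the gate shut, so I could not measure again that the edge was still level with it.

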